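Free the seized wing screw and clamp the caliper pistons for blasting

ROBOT

A 7-joint arm with a two-finger parallel gripper is mounted at the origin on the work surface. World frame = base frame: x ahead of the robot, y to its left, z up, the work surface at z = 0. Lengths are in m, angles in rad, forces in N, time in s.
With the tool pointing down it reaches from about 0.425 to 0.95 m from the base axis. Payload 4.7 kg.
Tool frame: the origin (TCP) lies between the finger pads; the fingertips stand 14 mm ahead of it and the grasp point (between the pads) lies 5 mm behind it (tcp_to_tips is the distance from the TCP to the fingertips, in m); z points along the fingers, y is the direction in which the jaws open and shut (so a half turn about z gives the same grasp; the last joint's range is limited). The gripper opens to 85 mm and grips with 20 to 120 N. Pads are 22 mm wide; open, the fingers measure 114 mm over their backs; the gripper's body (76 mm by 85 mm) begins 54 mm behind the grasp point. The pads swing forward as they close: fully open they stand 13 mm farther back than shut.
Start: joints at [-1.377, 0.469, -0.049, 1.532, 0.024, 1.141, -0.082], TCP at [0.149, 0.658, 0.245] pointing down, gripper open.
Joint ranges: [-2.59, 2.59], [-0.33, 1.99], [-1.39, 1.29], [0.1, 2.45], [-1.04, 4.18], [0.21, 1.99], [-2.66, 2.66]. Speed limits (rad/s): [2.57, 2.57, 3.14, 3.14, 3.14, 3.14, 3.14].

INTERFACE

Orientations are given as a unit quaternion [w, x, y, z].
In Python, from cell import * gives the robot as it stands.
- The arm moves only by the shell command python3 -m creep 'ROWS' [FORCE]. ROWS is JSON, a list of rows, each a list of 3 entries, a list of its own where there are three numbers: the opening, from 0 (shut) to 1 (fully open), then the shift along the tool's x, y, z in cm, then the turn about the tool's z in rad. A call has 1 to 8 rows; each row shifts and turns the pose as measured when the row begins, along the tool's axes as they then stand; what a row does not reach is not made up. A row lasts 1/8 s, in which the tool goes at most 62.5 mm and 10.7 degrees, less where a joint would pass 70% of its speed; a pose out of reach is approached as far as the arm can. A call is refused whole if a number of a shift passes 6.25 or a number of a turn 0.188, either way. A call with a gripper value outside its range is refused whole. The fingers move at their own pace and stop on an object; FORCE is the grip in N (left out, the last holds). Time passes only in rows, so rows that do not move let the fingers close. It gives the time, the measured TCP pose, the force and the opening at its end, in the units of the state.
- get_state(): the state, without advancing time (a new reading comes with each control period).
- snapshot(name): name is "side" or "top"; returns (picture, depth): 420x560x3 uint8, red, green, blue; 420x560 float32, m along the optical axis (not along the pixel's ray), 0 where there is no reading.
- calibration(name): a dict with "fx", "fy", "cx", "cy" (pixels), "view" (4x4, takes a point from world to camera coordinates). Camera axes: x right, y up, looking along -z (the intrinsics and any distortion apply to the point x, -y, -z); pixel columns grow to the right and rows downward; lengths in m; the calibration is good to about 2 mm. A picture is of the moment at which its call begins. calibration takes no time and is no camera call.
- hand_in(): hands the job in, once; it reports no verdict.
Trained networks look in the newest picture that a camera, given by its name, has taken for a name from the list of things; names that differ only in an ending like _2 or _b are one class to them, and where a whole thing is asked for, a point or a joint stands for the part that bears it (a point fixed in the world has none). Each returns a list of dicts, best first, with "p" (0 to 1); they miss things now and then, are a little off and sometimes report something else, mostly with a low value. They report only what shows in the picture. A call takes as long as a camera call. They do not tell look-alikes from the thing itself.
- cut_out(camera, query): "region" (420x560 bool, what is visible of it).
- pinpoint(camera, query): "location" ([x, y, z] in m, in world coordinates, good to about 4 mm: a listed point, or the origin of a listed thing).
The state is a dict: "clock": time; "q": joint angles; "joint_vel": joint speeds; "joint_torque": joint torques, N m; "position": TCP position; "tcp_rot": TCP orientation; "contact_force": force on the tool from outside, world axes, zero at the start; "ft_torque": the same for the moment, N m; "grip_width": finger opening in m.
Only numpy, scipy, OpenCV 4.12 (cv2) and the standard library are available. Lean on these libraries where they do the work, as an engineer would, in place of code of your own. Each camera call takes 0.05 s, during which the arm holds its last target. There are 200 camera calls.

TASK

The wing screw that locks the sliding jaw of the piston holding rack has rusted fast: rock it back and forth in short arcs until it breaks free, then back it well off and open the jaw. Stand every piston on the bench upright, nose up, in the rack's channel, righting any that have fallen over, slide the jaw up square and gently, without cocking it, until the whole row is closed up against the fixed jaw, and screw the wing screw fully tight again. The count of pistons varies; leave everything else on the bench where it is.

Things in the scene. Friction and masses are not known exactly. Their poses are not given: they have to be found in the camera images.
- rack: The fixed holding rack: dark steel base plate 110 x 390 mm, 12 mm thick, on the bench, with a channel along it, 55 mm wide between two fences 10 mm high and 5 mm thick; a fixed jaw, a steel block 54 mm wide and 52 mm high above the channel floor, at one end and a sliding jaw in the channel. Origin: centre of its underside; y runs along the channel from fixed to sliding jaw, z up.
- fixed_face (a point): Foot of the fixed jaw's inner face, mid-channel, on the channel floor (12 mm above the bench), 165 mm from the rack's origin. Axes as rack: y along the channel towards the sliding jaw, x across, z up. From here the channel runs on for 355 mm.
- jaw_slide (a joint): Gap between the two jaw faces, m, 0 to 0.225; starts near 0.035. While the wing screw is tight or seized the jaw is held fast (30 N do not move it); with the screw backed off past about 0.9 rad it slides along the channel with about 5 N plus 15 N per m/s.
- jaw_face (a point): Middle of the sliding jaw's inner face, 40 mm above the bench; axes as rack, pistons go on its -y side. The jaw: a steel plate 44 mm wide, 14 mm thick, its top 64 mm above the bench; behind it a grey block 44 mm wide and 97 mm long, its top 40 mm above the bench, on a shoe 50 mm wide.
- jaw_grip (a point): Middle of the sliding jaw's plate, 50 mm above the bench, 14 mm below its top: here it can be pinched across its 44 mm width from above and slid.
- jaw_tilt (a joint): How far the sliding jaw is cocked out of square on its slide, rad, 0 when square. It gives against a stiff spring (35 N m per rad, about a line across the channel 16 mm above the bench, under the wing screw), so pushing hard and high up cocks it.
- wing_grip (a point): The rusty wing screw, upright on the sliding jaw's block 70 mm behind the jaw's inner face: a hub 22 mm across and above it two wings, together 52 mm long, 9 mm thick, from 50 to 76 mm above the bench. This point is on the screw's axis, 66 mm above the bench, 10 mm below the top of the wings; x runs along the wings, z up.
- wing (a joint): Angle of the wing screw, rad, growing anticlockwise from above (loosening): 0 fully tight (firm stop) to 1.75; at 0.30 the wings lie along the channel. Starts near 0.30, seized: it gives only 0.12 rad either way to a hard stop that no force shifts. Each swing right up to one stop, then to the other (dwell 0.1 s), frees it a little.
- wing_hub (a point): Middle of the hub of the wing screw, 18 mm below wing_grip. While seized its arc grows from 0.12 to 0.28 rad either way; after some 5 to 9 swings in all, counted one way and the other, it breaks free, always on an anticlockwise swing. Then it turns both ways with about 0.2 N m.
- piston1 (a point): Centre, half-way up, of piston 1: solid bright steel, 60 mm high, 0.3 kg: a body 46 mm in diameter and 46 mm high with a flat foot and a shallow groove, on it a nose 38 mm in diameter and 14 mm high. z points from foot to nose: up when it stands, level when it has fallen over (its axis then 23 mm above the surface). May be absent.
- piston2 (a point): Centre, half-way up, of piston 2: solid bright steel, 60 mm high, 0.3 kg: a body 46 mm in diameter and 46 mm high with a flat foot and a shallow groove, on it a nose 38 mm in diameter and 14 mm high. z points from foot to nose: up when it stands, level when it has fallen over (its axis then 23 mm above the surface). May be absent.
- piston3 (a point): Centre, half-way up, of piston 3: solid bright steel, 60 mm high, 0.3 kg: a body 46 mm in diameter and 46 mm high with a flat foot and a shallow groove, on it a nose 38 mm in diameter and 14 mm high. z points from foot to nose: up when it stands, level when it has fallen over (its axis then 23 mm above the surface). May be absent.
- piston4 (a point): Centre, half-way up, of piston 4: solid bright steel, 60 mm high, 0.3 kg: a body 46 mm in diameter and 46 mm high with a flat foot and a shallow groove, on it a nose 38 mm in diameter and 14 mm high. z points from foot to nose: up when it stands, level when it has fallen over (its axis then 23 mm above the surface). May be absent.
- guide_bolt: A loose guide bolt lying on the bench, 75 mm long, 19 mm thick, not needed. Origin under its middle, x along it.
Mind the look-alikes: they are no part of the job. What is shaped like the part that bears piston4 but brown is not meant.

How it is judged:
By the outcome, as a careful person would: the job done as asked, in the order asked, and still so for the second after the job is handed in, with the robot touching nothing.
Of P1, P2, P3, P4 only 2 to 4 are there at a start; the rules pass over those that are not, and their reading is None.
At some moment in a run one of P1, P4 may be knocked a few centimetres aside while the robot is not near it.
Once in a run the grip may slacken for a moment while it holds something.
It also fails if it takes over 210 s, if anything falls off the work surface, if the arm or the gripper's body presses on something with over 40 N, if the wrist force passes 120 N, or if a joint passes its speed limit or range.

## Working session

There is one attempt and no reset: what is moved stays moved. The work goes in short steps, Python scripts to look and compute and a shell command to move; the robot and the scene stay as the last step left them, time stands still between calls to the robot, and variables do not carry over. Pictures are saved under pics/ and viewed, about 12 in all and at most 16, crops included, and the job is handed in when it is done.

```bash
mkdir -p pics; ls
cat > h.py <<'E'
from cell import *
import numpy as np, cv2
def snap(n,f,crop=None,s=1):
    p,d=snapshot(n); im=p[:,:,::-1]
    if crop: a,b,c,e=crop; im=im[b:e,a:c]
    cv2.imwrite('pics/'+f,cv2.resize(np.ascontiguousarray(im),None,fx=s,fy=s,interpolation=cv2.INTER_CUBIC)); return p,d
def pix(n,P):
    c=calibration(n); V=np.array(c['view']); q=V@np.r_[P,1]; x,y,z=q[0],-q[1],-q[2]
    return np.round([c['cx']+c['fx']*x/z,c['cy']+c['fy']*y/z])
def world(n,u,v,d):
    c=calibration(n); V=np.linalg.inv(np.array(c['view']))
    return (V@np.array([(u-c['cx'])/c['fx']*d,-(v-c['cy'])/c['fy']*d,-d,1]))[:3]
E
python3 - <<'E'
from h import *
print(calibration('top'))
print(calibration('side'))
a=snap('top','t0.png'); b=snap('side','s0.png')
for n in ('top','side'):
  for q in ('rack','fixed_face','jaw_face','jaw_grip','wing_grip','wing_hub','piston1','guide_bolt'):
    for r in pinpoint(n,q): print(n,q,round(r['p'],2),np.round(r['location'],4),pix(n,r['location']))
s=get_state(); print(s)
E
```

```text
pics
{'fx': 413.4223018045413, 'fy': 413.4223018045413, 'cx': 279.969051173006, 'cy': 216.55191267609584, 'view': array([[ 2.55292672e-03, -9.99901761e-01, -1.37822382e-02,
         1.57668807e-02],
       [ 9.93706233e-01,  9.93165452e-04,  1.12013106e-01,
        -5.23757229e-01],
       [-1.11988414e-01, -1.39814573e-02,  9.93611148e-01,
        -8.93776688e-01],
       [ 0.00000000e+00,  0.00000000e+00,  0.00000000e+00,
         1.00000000e+00]])}
{'fx': 427.4195024613496, 'fy': 427.4195024613496, 'cx': 277.73907374512527, 'cy': 207.59097576286754, 'view': array([[ 0.99964253, -0.01530611,  0.0219209 , -0.51769821],
       [-0.01079291,  0.51910516,  0.85464223, -0.05023163],
       [-0.0244605 , -0.85457332,  0.5187544 , -0.88006974],
       [ 0.        ,  0.        ,  0.        ,  1.        ]])}
top rack 0.92 [ 6.144e-01  5.600e-03 -5.000e-04] [285. 179.]
top fixed_face 0.76 [ 0.5988 -0.1613  0.0142] [358. 185.]
top jaw_face 0.73 [ 0.6053 -0.121   0.0382] [342. 180.]
top jaw_grip 0.56 [ 0.6013 -0.1178  0.05  ] [341. 181.]
top jaw_grip 0.21 [0.4254 0.0084 0.0036] [284. 261.]
top
[... 1128 characters left out ...]
lock': 0.9, 'q': array([-1.37690181,  0.46858602, -0.04858038,  1.5325037 ,  0.02409076,
        1.14096047, -0.0823113 ]), 'joint_vel': array([-0.00100435, -0.00157053, -0.00051136, -0.00092556, -0.00141623,
       -0.00091131,  0.00144522]), 'joint_torque': array([ 6.94042046e-04, -5.10151434e+01, -4.66281257e-02, -2.38014811e+01,
        1.08347641e-02,  6.76814288e-04,  1.90146454e-05]), 'position': array([0.14911507, 0.65835018, 0.24534265]), 'tcp_rot': array([-1.46338670e-05,  1.11178244e-01,  9.93800480e-01,  6.45637644e-05]), 'contact_force': array([-0.94450992, -0.72106486,  0.35511699]), 'ft_torque': array([ 0.00670108,  0.0090005 , -0.03445613]), 'grip_width': 0.08549447114363194}
```

View pictures.

View pics/t0.png

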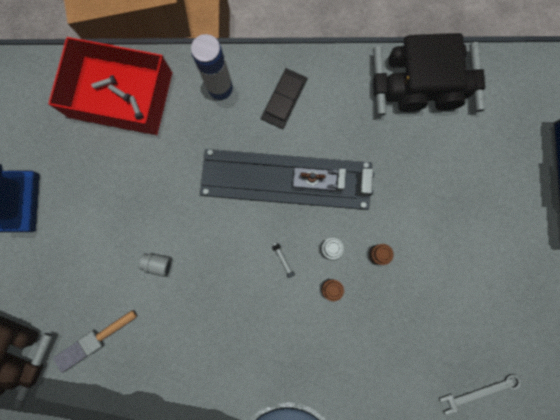

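View pics/s0.png

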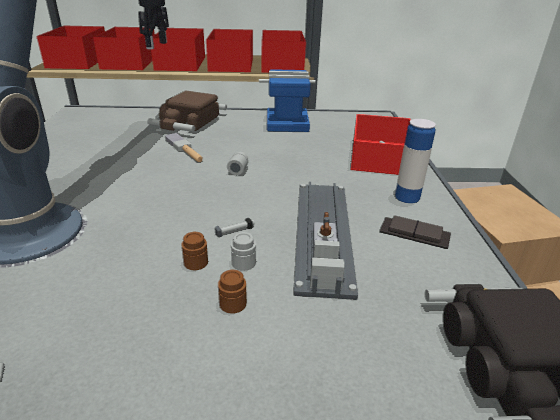

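Top view: bright standing piston at (332,248) and bright fallen one at (155,264). The look-alikes are brown, at (381,254) and (332,290). The wing screw is at (313,178), the guide bolt at (283,260), and the rack runs (207,150)–(372,205) with its fixed jaw at the right (−y) end. The steel ones fit the description, so I choose those two. Next I'll check them in a close crop and measure.

```bash
cat >> h.py <<'E'
def cloud(n,region,d):
    v,u=np.nonzero(region&(d>0)); c=calibration(n); D=d[v,u]
    X=np.stack([(u-c['cx'])/c['fx']*D,-(v-c['cy'])/c['fy']*D,-D,np.ones(len(D))])
    return (np.linalg.inv(np.array(c['view']))@X)[:3].T
E
python3 - <<'E'
from h import *
p,d=snapshot('top')
im=p[:,:,::-1]
a=cv2.resize(im[225:305,120:200],(400,400),interpolation=2); b=cv2.resize(im[150:210,290:380],(600,400),interpolation=2)
c=cv2.resize(im[225:305,310:400],(450,400),interpolation=2)
cv2.imwrite('pics/c1.png',np.hstack([cv2.resize(a,(400,400)),cv2.resize(c,(400,400))]))
cv2.imwrite('pics/c2.png',b)
full=np.ones(d.shape,bool)
P=cloud('top',full,d).reshape(-1,3); 
v,u=np.nonzero(full&(d>0)); 
# rack top
r=cut_out('top','rack')[0]['region']
Q=cloud('top',r,d); m=(Q[:,2]>0.005)&(Q[:,2]<0.03); Q=Q[m]
print('rack',cv2.minAreaRect(Q[:,:2].astype(np.float32)*1000),np.median(Q[:,2]))
for nm,(x,y,R) in dict(stand=(.455,-.098,.045),fall=(.42,.293,.06),b1=(.366,-.093,.045),b2=(.438,-.205,.045)).items():
    m=(np.hypot(P[:,0]-x,P[:,1]-y)<R)&(P[:,2]>.012); S=P[m]
    print(nm,m.sum(),cv2.minAreaRect(S[:,:2].astype(np.float32)*1000),np.percentile(S[:,2],[5,50,95]).round(4))
    t=S[S[:,2]>.05]
    if len(t)>10: print(' top c',t.mean(0).round(4),cv2.minEnclosingCircle(t[:,:2].astype(np.float32)*1000))
# wings and jaws
m=(P[:,2]>.045)&(np.abs(P[:,0]-.607)<.05)&(np.abs(P[:,1]+.1)<.12); S=P[m]
for y0,y1 in((-.09,-.01),(-.135,-.09),(-.2,-.145)):
    t=S[(S[:,1]>y0)&(S[:,1]<y1)]; print(y0,len(t),cv2.minAreaRect(t[:,:2].astype(np.float32)*1000),t.mean(0).round(4),np.percentile(t[:,2],[5,50,95]).round(3))
E
```

```text
rack ((614.15087890625, 4.9441375732421875), (390.964111328125, 110.87188720703125), 85.19922637939453) 0.013102662500534268
stand 373 ((453.3829650878906, -96.2019271850586), (45.001407623291016, 43.62316131591797), 89.0030288696289) [0.0384 0.0582 0.0621]
 top c [ 0.4531 -0.0962  0.0592] ((453.6530456542969, -94.94276428222656), 20.336334228515625)
fall 594 ((418.2341613769531, 296.3447265625), (61.808589935302734, 45.54094314575195), 78.61100006103516) [0.0247 0.0415 0.0473]
b1 393 ((363.864501953125, -96.21786499023438), (44.87840270996094, 44.08875274658203), 44.65742874145508) [0.0361 0.0577 0.062 ]
 top c [ 0.3633 -0.0964  0.0589] ((362.2164306640625, -96.29704284667969), 19.848255157470703)
b2 413 ((440.626953125, -203.5586700439453), (45.19453811645508, 43.78877258300781), 87.24564361572266) [0.0251 0.0577 0.0622]
 top c [ 0.4411 -0.2035  0.0591] ((440.8912658691406, -204.25135803222656), 19.038198471069336)
-0.09 180 ((605.5713500976562, -58.06864929199219), (62.85163116455078, 36.22260665893555), 89.25444030761719) [ 0.6066 -0.0543  0.0661] [0.047 0.071 0.078]
-0.135 218 ((603.5205078125, -106.5605239868164), (32.1861572265625, 43.01002883911133), 86.7822036743164) [ 0.6034 -0.1096  0.0607] [0.049 0.063 0.066]
-0.2 295 ((599.2849731445312, -169.87547302246094), (22.614341735839844, 54.58579635620117), 85.13585662841797) [ 0.5977 -0.1683  0.0627] [0.049 0.064 0.067]
```

View pics/c1.png

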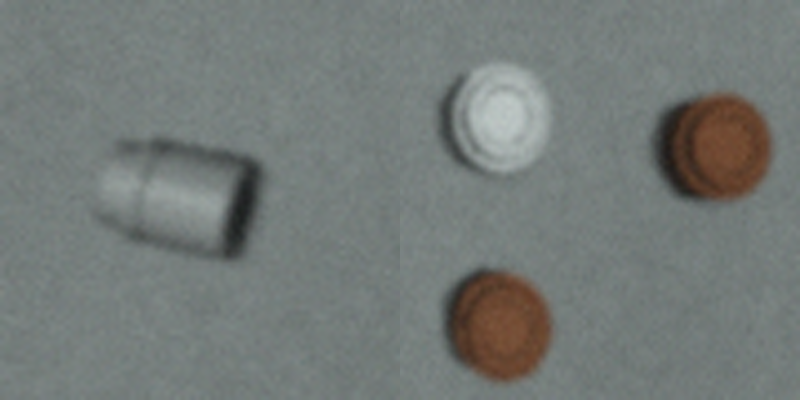

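```bash
cat > to.py <<'E'
# usage: to.py x y z yawdeg -> turn (rad, tool z) and shift (cm, in tool axes after the turn) still to go
from cell import get_state
import sys, numpy as np
from scipy.spatial.transform import Rotation as R
s=get_state(); r=R.from_quat(s['tcp_rot'],scalar_first=True); M=r.as_matrix(); p=s['position']
yaw=np.degrees(np.arctan2(M[1,1],M[0,1]))
print('t %.2f pos %s yaw %.2f tilt %.2f w %.4f F %s T %s q7 %.2f'%(s['clock'],p.round(4),yaw,np.degrees(np.arccos(-M[2,2])),s['grip_width'],s['contact_force'].round(1),s['ft_torque'].round(2),s['q'][6]))
a=[float(v) for v in sys.argv[1:]]
if a:
    t=np.radians((yaw-a[3]+90)%180-90)
    N=(r*R.from_rotvec([0,0,t])).as_matrix(); d=(np.array(a[:3])-p)*100
    k=max(np.linalg.norm(d)/6.25,abs(t)/.187)
    print('turn %.3f shift'%t,(N.T@d).round(2),'min rows %.1f'%k)
E
python3 to.py 0.609 -0.054 0.16 -4.8
```

```text
t 1.00 pos [0.1491 0.6584 0.2453] yaw 77.24 tilt 0.01 w 0.0853 F [ 0.5  0.3 -0.6] T [ 0.02 -0.05 -0.02] q7 -0.08
turn 1.432 shift [-67.14  51.79   8.52] min rows 13.6
```

```bash
python3 -m creep '[[1,[0,0,0],0.179],[1,[0,0,0],0.179],[1,[0,0,0],0.179],[1,[0,0,0],0.179],[1,[0,0,0],0.179],[1,[0,0,0],0.179],[1,[0,0,0],0.179],[1,[0,0,0],0.179]]'
python3 to.py 0.609 -0.054 0.16 -4.8
python3 -m creep '[[1,[-4.2,3.24,0.5],0],[1,[-4.2,3.24,0.5],0],[1,[-4.2,3.24,0.5],0],[1,[-4.2,3.24,0.5],0],[1,[-4.2,3.24,0.5],0],[1,[-4.2,3.24,0.5],0],[1,[-4.2,3.24,0.5],0],[1,[-4.2,3.24,0.5],0]]'
python3 to.py 0.609 -0.054 0.16 -4.8
```

```text
clock: 2.0
position: [0.1489, 0.6583, 0.2454]
tcp_rot: [-0.0, 0.752, 0.659, -0.0]
contact_force: [-0.1, -0.8, -0.2]
grip_width: 0.085
t 2.00 pos [0.1489 0.6583 0.2454] yaw -7.52 tilt 0.06 w 0.0850 F [-0.1 -0.8 -0.2] T [0.07 0.04 0.03] q7 -1.43
turn -0.047 shift [-67.14  51.82   8.47] min rows 13.6
clock: 3.0
position: [0.366, 0.2865, 0.2041]
tcp_rot: [-0.002, 0.749, 0.663, 0.003]
contact_force: [1.0, 0.5, 0.3]
grip_width: 0.0854
t 3.00 pos [0.366  0.2865 0.2041] yaw -6.96 tilt 0.46 w 0.0854 F [1.  0.5 0.3] T [ 0.03 -0.06 -0.05] q7 -0.77
turn -0.038 shift [-31.93  27.06   4.19] min rows 6.7
```

```bash
python3 -m creep '[[1,[-4,3.4,0.5],-0.035],[1,[-4,3.4,0.5],0],[1,[-4,3.4,0.5],0],[1,[-4,3.4,0.5],0],[1,[-4,3.4,0.5],0],[1,[-4,3.4,0.5],0],[1,[-4,3.4,0.5],0],[1,[-2.6,2.2,0.4],0]]'
python3 -m creep '[[1,[0,0,0],0]]'
python3 to.py 0.609 -0.054 0.10 -4.8
```

```text
clock: 4.0
position: [0.6063, -0.0519, 0.164]
tcp_rot: [-0.002, 0.736, 0.677, 0.007]
contact_force: [0.3, 0.5, -0.1]
grip_width: 0.0853
clock: 4.12
position: [0.6071, -0.0552, 0.1638]
tcp_rot: [-0.001, 0.737, 0.675, 0.007]
contact_force: [0.4, -0.0, 0.1]
grip_width: 0.0856
t 4.12 pos [ 0.6071 -0.0552  0.1638] yaw -5.04 tilt 0.81 w 0.0856 F [ 0.4 -0.   0.1] T [0.04 0.05 0.03] q7 0.23
turn -0.004 shift [0.06 0.13 6.38] min rows 1.0
```

```bash
python3 -m creep '[[0.5,[0.05,0.15,2.5],0],[0.5,[0,0,2.5],0],[0.5,[0,0,2.2],0],[0.5,[0,0,1.2],0],[0.5,[0,0,0.4],0],[0.5,[0,0,0],0]]' 
python3 to.py 0.609 -0.054 0.068 -4.8
```

```text
clock: 4.88
position: [0.6095, -0.0475, 0.0752]
tcp_rot: [-0.002, 0.735, 0.678, 0.009]
contact_force: [0.2, -0.3, -0.3]
grip_width: 0.0427
t 4.88 pos [ 0.6095 -0.0475  0.0752] yaw -4.68 tilt 1.10 w 0.0427 F [ 0.2 -0.3 -0.3] T [-0.05  0.02  0.04] q7 0.30
turn 0.002 shift [-0.66 -0.01  0.71] min rows 0.2
```

```bash
python3 -c "
from h import *
snap('side','s1.png',(250,140,410,300),3.5)"
```

```text
(no output)
```

View pics/s1.png

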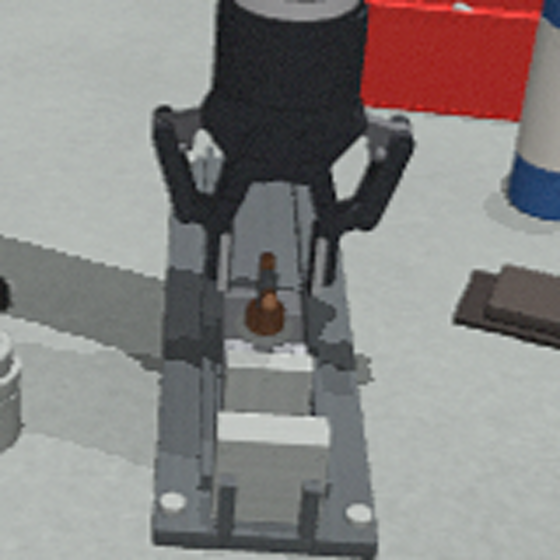

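The crop shows the open fingers on either side of the rusty wing at crop (267,280), roughly centred. I'll correct the 7 mm along the channel, lower and close.

```bash
python3 -m creep '[[0.5,[-0.65,0,0.5],0],[0.5,[0,0,0.2],0],[0.5,[0,0,0],0],[0,[0,0,0],0],[0,[0,0,0],0],[0,[0,0,0],0],[0,[0,0,0],0],[0,[0,0,0],0]]' 60
python3 to.py 0.609 -0.054 0.068 -4.8
```

```text
clock: 5.92
position: [0.6082, -0.0548, 0.0697]
tcp_rot: [-0.003, 0.736, 0.677, 0.009]
contact_force: [-1.2, -0.6, 1.1]
grip_width: 0.0076
t 5.92 pos [ 0.6082 -0.0548  0.0697] yaw -4.74 tilt 1.11 w 0.0076 F [-1.2 -0.6  1.1] T [-0.06  0.3  -0.1 ] q7 0.31
turn 0.001 shift [0.08 0.07 0.17] min rows 0.0
```

```bash
python3 -m creep '[[0,[0,0,0],-0.1],[0,[0,0,0],-0.08],[0,[0,0,0],-0.08],[0,[0,0,0],-0.08]]'; python3 to.py
python3 -m creep '[[0,[0,0,0],0.15],[0,[0,0,0],0.12],[0,[0,0,0],0.08],[0,[0,0,0],0.08],[0,[0,0,0],0.08]]'; python3 to.py
```

```text
clock: 6.42
position: [0.6082, -0.0545, 0.0698]
tcp_rot: [-0.002, 0.61, 0.793, 0.01]
contact_force: [-1.5, 1.5, 2.1]
grip_width: 0.0078
t 6.42 pos [ 0.6082 -0.0545  0.0698] yaw 14.86 tilt 1.21 w 0.0078 F [-1.5  1.5  2.1] T [ 0.16  0.42 -1.62] q7 0.59
clock: 7.05
position: [0.6082, -0.0549, 0.0697]
tcp_rot: [-0.005, 0.794, 0.608, 0.009]
contact_force: [-1.9, 0.1, 1.2]
grip_width: 0.0079
t 7.05 pos [ 0.6082 -0.0549  0.0697] yaw -15.11 tilt 1.18 w 0.0079 F [-1.9  0.1  1.2] T [-0.08  0.23  0.16] q7 0.17
```

```bash
for i in 1; do
python3 to.py
python3 -m creep '[[0,[0,0,0],0.06]]' >/dev/null; python3 to.py
python3 -m creep '[[0,[0,0,0],0.06]]' >/dev/null; python3 to.py
python3 -m creep '[[0,[0,0,0],-0.1]]' >/dev/null; python3 to.py
python3 -m creep '[[0,[0,0,0],-0.1]]' >/dev/null; python3 to.py
python3 -m creep '[[0,[0,0,0],-0.1]]' >/dev/null; python3 to.py
python3 -m creep '[[0,[0,0,0],-0.1]]' >/dev/null; python3 to.py
python3 -m creep '[[0,[0,0,0],-0.1]]' >/dev/null; python3 to.py
python3 -m creep '[[0,[0,0,0],-0.1]]' >/dev/null; python3 to.py
done
```

```text
t 7.05 pos [ 0.6082 -0.0549  0.0697] yaw -15.11 tilt 1.18 w 0.0079 F [-1.9  0.1  1.2] T [-0.08  0.23  0.16] q7 0.17
t 7.17 pos [ 0.6081 -0.0549  0.0697] yaw -18.60 tilt 1.15 w 0.0076 F [-1.1 -0.6  1.7] T [-0.06  0.26  0.21] q7 0.12
t 7.30 pos [ 0.608  -0.055   0.0697] yaw -21.94 tilt 1.09 w 0.0082 F [-0.1 -1.2  2.3] T [-0.19  0.26  1.04] q7 0.07
t 7.42 pos [ 0.6081 -0.0548  0.0697] yaw -16.04 tilt 1.05 w 0.0076 F [-1.4  0.6  0.5] T [-0.06  0.16 -0.15] q7 0.16
t 7.55 pos [ 0.6082 -0.0548  0.0697] yaw -10.13 tilt 1.04 w 0.0073 F [-0.6 -0.8  0.9] T [-0.12  0.26 -0.16] q7 0.24
t 7.67 pos [ 0.6082 -0.0548  0.0697] yaw -4.24 tilt 1.04 w 0.0077 F [ 0.3 -0.2  1.1] T [ 0.01  0.25 -0.15] q7 0.32
t 7.80 pos [ 0.6083 -0.0547  0.0697] yaw 1.66 tilt 1.05 w 0.0075 F [-0.2 -0.6  0.4] T [-0.01  0.24 -0.18] q7 0.40
t 7.92 pos [ 0.6083 -0.0547  0.0697] yaw 7.56 tilt 1.05 w 0.0076 F [ 0.3 -0.3  0.2] T [-0.01  0.32 -0.15] q7 0.49
t 8.05 pos [ 0.6083 -0.0546  0.0697] yaw 13.38 tilt 1.08 w 0.0075 F [-0.2  0.4  2.1] T [ 0.06  0.36 -0.85] q7 0.57
```

```bash
python3 -m creep '[[0,[0,0,0],-0.05],[0,[0,0,0],-0.05]]'>/dev/null; python3 to.py
python3 -m creep '[[0,[0,0,0],0.12],[0,[0,0,0],0.12],[0,[0,0,0],0.12],[0,[0,0,0],0.12],[0,[0,0,0],0.1],[0,[0,0,0],0.05],[0,[0,0,0],0.05]]'>/dev/null; python3 to.py
python3 -m creep '[[0,[0,0,0],-0.12],[0,[0,0,0],-0.12],[0,[0,0,0],-0.12],[0,[0,0,0],-0.12],[0,[0,0,0],-0.1],[0,[0,0,0],-0.05]]'>/dev/null; python3 to.py
python3 -m creep '[[0,[0,0,0],-0.05],[0,[0,0,0],-0.05]]'>/dev/null; python3 to.py
```

```text
t 8.30 pos [ 0.6082 -0.0545  0.0698] yaw 18.58 tilt 1.27 w 0.0076 F [-1.3  0.7  2.2] T [ 0.13  0.31 -1.66] q7 0.65
t 9.18 pos [ 0.6081 -0.0549  0.0697] yaw -21.41 tilt 1.20 w 0.0073 F [-1.7 -0.5  1.3] T [-0.16  0.22  0.18] q7 0.08
t 9.93 pos [ 0.6084 -0.0548  0.0697] yaw 15.74 tilt 1.18 w 0.0076 F [ 0.1 -0.7  0.6] T [-0.02  0.31 -0.15] q7 0.60
t 10.18 pos [ 0.6084 -0.0548  0.0697] yaw 21.62 tilt 1.19 w 0.0076 F [-0.3  0.   1.1] T [-0.01  0.34 -0.17] q7 0.69
```

```bash
python3 -m creep '[[0,[0,0,0],-0.08],[0,[0,0,0],-0.08],[0,[0,0,0],-0.08],[0,[0,0,0],-0.05]]'>/dev/null; python3 to.py
```

```text
t 10.68 pos [ 0.6085 -0.0547  0.0697] yaw 38.71 tilt 1.20 w 0.0077 F [ 0.7 -0.1  0.1] T [-0.01  0.39 -0.14] q7 0.93
```

```bash
python3 -m creep '[[0,[0,0,0],-0.12],[0,[0,0,0],-0.12],[0,[0,0,0],-0.12],[0,[0,0,0],-0.12],[0,[0,0,0],-0.05]]'>/dev/null; python3 to.py
python3 -m creep '[[0,[0,0,0],-0.04],[0,[0,0,0],-0.02]]'>/dev/null; python3 to.py
```

```text
t 11.30 pos [ 0.6086 -0.0546  0.0697] yaw 70.00 tilt 1.20 w 0.0075 F [ 0.1 -0.7  1.7] T [-0.11  0.45 -0.17] q7 1.37
t 11.55 pos [ 0.6086 -0.0546  0.0697] yaw 73.56 tilt 1.21 w 0.0071 F [0.4 1.  1.3] T [-0.01  0.55 -0.13] q7 1.42
```

```bash
python3 -m creep '[[0.4,[0,0,0],0],[0.4,[0,0,0],0],[0.4,[0,0,0],0],[0.4,[0,0,-3],0],[0.4,[0,0,-4],0],[0.8,[-3,-3,-1],0.1],[0.8,[0,0,0],0.18],[0.8,[0,0,0],0.18]]'>/dev/null; python3 to.py 0.603 -0.118 0.12 -4.8
python3 -c "
from h import *
snap('top','t2.png',(200,130,400,230),3.5)"
```

```text
t 12.55 pos [ 0.6297 -0.0943  0.1515] yaw 46.63 tilt 1.23 w 0.0685 F [ 0.4 -0.1 -0.4] T [ 0.01  0.   -0.03] q7 1.06
turn 0.898 shift [-2.65 -2.48  3.08] min rows 4.8
```

View pics/t2.png

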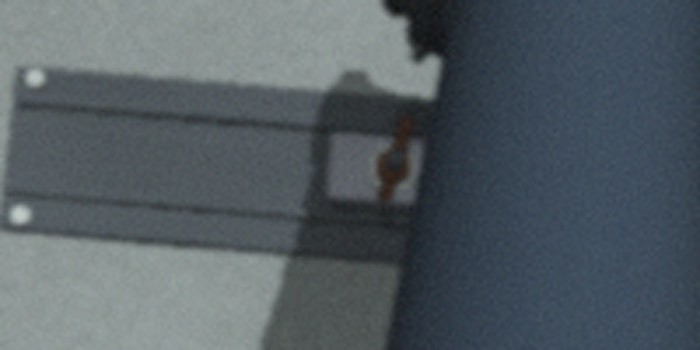

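The wing screw at crop (393,160) now lies almost across the channel, about 1.65 rad, so it has broken free and is backed off. Next I'll grip the jaw plate.

```bash
python3 -m creep '[[0.9,[0,0,0],0.18],[0.9,[0,0,0],0.18],[0.9,[0,0,0],0.18],[0.9,[0,0,0],0.18],[0.9,[0,0,0],0.15],[0.9,[-1.3,-1.2,1],0],[0.9,[-1.3,-1.2,0.5],0],[0.9,[0,0,0],0]]'>/dev/null; python3 to.py 0.603 -0.118 0.045 -4.8
```

```text
t 13.60 pos [ 0.6005 -0.1204  0.1336] yaw -3.68 tilt 1.11 w 0.0766 F [ 0.1  0.4 -0.2] T [ 0.01  0.   -0.01] q7 0.36
turn 0.020 shift [0.09 0.21 8.87] min rows 1.4
```

```bash
python3 -m creep '[[0.9,[0.1,0.2,2.5],0.02],[0.9,[0,0,2.5],0],[0.9,[0,0,1.5],0],[0.9,[0,0,0],0]]'>/dev/null; python3 to.py 0.603 -0.118 0.045 -4.8
```

```text
t 14.10 pos [ 0.6039 -0.1192  0.0682] yaw -4.71 tilt 1.26 w 0.0770 F [ 0.3 -1.1 -0.1] T [-0.11  0.02 -0.05] q7 0.39
turn 0.002 shift [ 0.06 -0.11  2.32] min rows 0.4
```

```bash
python3 -m creep '[[0.9,[0.05,-0.1,1.2],0],[0.9,[0,0,0.8],0],[0.9,[0,0,0],0],[0,[0,0,0],0],[0,[0,0,0],0],[0,[0,0,0],0],[0,[0,0,0],0]]' 40 >/dev/null; python3 to.py 0.614 0.02 0.045 -4.8
```

```text
t 14.97 pos [ 0.6028 -0.1183  0.0493] yaw -4.65 tilt 1.30 w 0.0432 F [-1.   0.1 -0.8] T [-0.04  0.34 -0.01] q7 0.40
turn 0.003 shift [13.86 -0.05  0.73] min rows 2.2
```

```bash
python3 -m creep '[[0,[0.5,0,0],0],[0,[1,0,0],0],[0,[1,0,0],0],[0,[1,0,0],0],[0,[1,0,0],0],[0,[1,0,0],0],[0,[1,0,0],0],[0,[1,0,0],0]]' >/dev/null; python3 to.py 0.614 0.015 0.049 -4.8
python3 -m creep '[[0,[1,0,0],0],[0,[1,0,0],0],[0,[1,0,0],0],[0,[1,0,0],0],[0,[1,0,0],0],[0,[0.5,0,0],0],[0,[0,0,0],0]]' >/dev/null; python3 to.py 0.614 0.015 0.049 -4.8
```

```text
t 15.97 pos [ 0.6082 -0.0549  0.0501] yaw -4.77 tilt 0.53 w 0.0432 F [ 0.4 -5.2 -0.8] T [-0.91  0.58  0.23] q7 0.28
turn 0.001 shift [ 7.02 -0.01  0.12] min rows 1.1
t 16.85 pos [ 0.6127 -0.003   0.0503] yaw -4.75 tilt 0.65 w 0.0433 F [ 0.2 -2.1 -1.1] T [-0.08  0.41  0.18] q7 0.19
turn 0.001 shift [ 1.81 -0.02  0.12] min rows 0.3
```

```bash
python3 -m creep '[[0.9,[0,0,0],0],[0.9,[0,0,0],0],[0.9,[0,0,0],0],[0.75,[0,0,-3],0],[0.75,[0,0,-4],0],[0.75,[0,0,-4],0],[0.75,[0,0,0],0]]' >/dev/null; python3 to.py 0.453 -0.097 0.14 -4.8
python3 - <<'E'
from h import *
snap('top','t3.png'); 
for q in('piston1','jaw_face'):
  for r in pinpoint('top',q): print(q,round(r['p'],2),np.round(r['location'],4),pix('top',r['location']))
E
```

```text
t 17.73 pos [6.123e-01 5.000e-04 1.629e-01] yaw -4.77 tilt 0.58 w 0.0642 F [ 0.2 -0.1 -0.9] T [ 0.01 -0.05 -0.03] q7 0.11
turn 0.000 shift [-11.04 -15.08   2.18] min rows 3.0
piston1 0.95 [ 0.4554 -0.0978  0.0288] [332. 247.]
piston1 0.87 [ 0.4413 -0.2076  0.0293] [382. 254.]
piston1 0.74 [0.416  0.2994 0.0226] [153. 265.]
piston1 0.62 [ 0.3613 -0.0914  0.0341] [329. 291.]
```

View pics/t3.png

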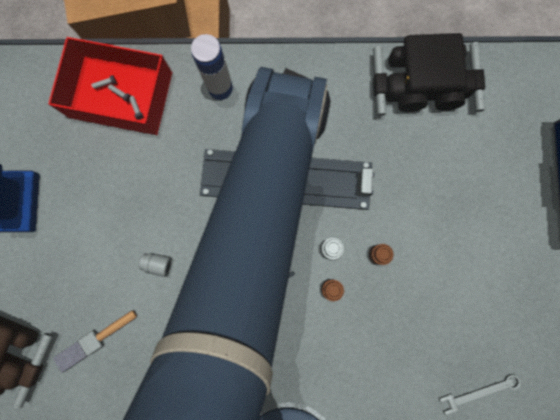

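The standing piston is still at (332,248) and the fallen one at (155,264). The jaw has opened, and the channel is clear up to the fixed jaw at (366,181). I'll move over the standing piston.

```bash
python3 -m creep '[[0.75,[-2.7,-3.6,0.4],0],[0.75,[-2.7,-3.6,0.4],0],[0.75,[-2.7,-3.6,0.4],0],[0.75,[-2.3,-3.1,0.4],0],[0.75,[0,0,0],0]]' >/dev/null; python3 to.py 0.4535 -0.097 0.04 -4.8
```

```text
t 18.50 pos [ 0.4534 -0.0925  0.1357] yaw -4.68 tilt 0.76 w 0.0637 F [0.  0.6 0.4] T [ 0.05 -0.02  0.01] q7 0.27
turn 0.002 shift [-0.39  0.16  9.57] min rows 1.5
```

```bash
python3 -m creep '[[0.75,[-0.4,0.15,2.5],0],[0.75,[0,0,2.2],0],[0.75,[0,0,0],0]]' >/dev/null; python3 to.py 0.4535 -0.097 0.033 -4.8
```

```text
t 18.88 pos [ 0.4551 -0.0953  0.0859] yaw -4.56 tilt 0.83 w 0.0645 F [ 0.8  0.  -0. ] T [ 0.03 -0.    0.07] q7 0.35
turn 0.004 shift [-0.15 -0.08  5.3 ] min rows 0.8
```

```bash
python3 -m creep '[[0.75,[-0.15,-0.1,2],0],[0.75,[0,0,1.8],0],[0.75,[0,0,1.2],0],[0.75,[0,0,0],0],[0,[0,0,0],0],[0,[0,0,0],0],[0,[0,0,0],0]]' 50 >/dev/null; python3 to.py 0.4535 -0.097 0.033 -4.8
```

```text
t 19.75 pos [ 0.4571 -0.0955  0.0367] yaw -4.36 tilt 0.63 w 0.0447 F [-0.1 -0.3 -2.7] T [ 0.03 -0.03  0.  ] q7 0.43
turn 0.008 shift [-0.18 -0.34  0.37] min rows 0.1
```

```bash
python3 -m creep '[[0,[0,0,-2],0],[0,[0,0,-4],0],[0,[0,0,-4],0],[0,[0,0,0],0]]' >/dev/null; python3 to.py 0.602 -0.1295 0.13 -4.8
```

```text
t 20.25 pos [ 0.4581 -0.0948  0.1392] yaw -4.36 tilt 0.65 w 0.0445 F [ 0.3  0.2 -2.7] T [ 0.04 -0.01 -0.01] q7 0.28
turn 0.008 shift [-2.25 14.64  0.79] min rows 2.4
```

```bash
python3 -m creep '[[0,[-0.5,3.5,0.2],0],[0,[-0.5,4,0.2],0],[0,[-0.6,4,0.2],0.008],[0,[-0.5,2.7,0.2],0],[0,[0,0,0],0],[0,[0,0,0],0]]' >/dev/null; python3 to.py 0.602 -0.1295 0.05 -4.8
python3 -c "
from h import *
snap('side','s4.png',(250,140,410,300),3.5)"
```

```text
t 21.00 pos [ 0.5959 -0.1245  0.1203] yaw -4.73 tilt 1.35 w 0.0441 F [-0.6  1.1 -1.5] T [ 0.02 -0.04  0.  ] q7 0.37
turn 0.001 shift [-0.43  0.81  7.02] min rows 1.1
```

View pics/s4.png

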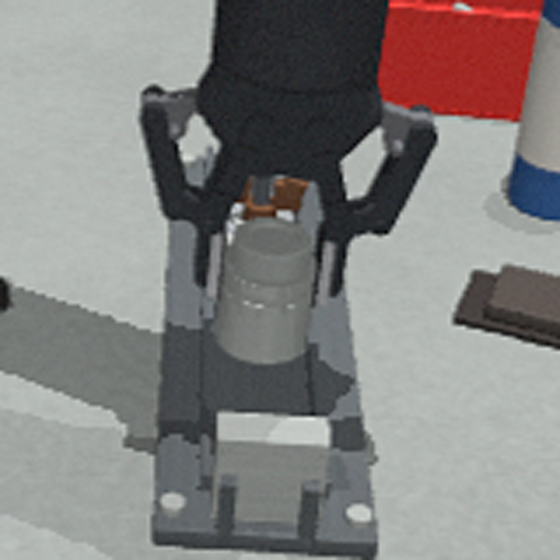

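Piston held upright at crop (265,290), above the channel. Lowering.

```bash
python3 -m creep '[[0,[-0.4,0.8,1],0],[0,[0,0,1.8],0],[0,[0,0,1.5],0],[0,[0,0,0],0]]' >/dev/null; python3 to.py 0.602 -0.1295 0.05 -4.8
```

```text
t 21.55 pos [ 0.6005 -0.1284  0.0732] yaw -4.72 tilt 1.51 w 0.0447 F [-0.2 -0.3 -2.3] T [-0.01 -0.04  0.01] q7 0.40
turn 0.001 shift [-0.1   0.21  2.32] min rows 0.4
```

```bash
python3 -m creep '[[0,[-0.1,0.2,1.1],0],[0,[0,0,0.7],0],[0,[0,0,0],0]]' >/dev/null; python3 to.py 0.602 -0.1295 0.05 -4.8;  python3 -m creep '[[0,[0,0,0.2],0],[0,[0,0,0.15],0]]' >/dev/null; python3 to.py 0.602 -0.1295 0.05 -4.8
```

```text
t 21.93 pos [ 0.6024 -0.1297  0.0541] yaw -4.72 tilt 1.47 w 0.0440 F [-1.3 -0.6 -2.4] T [ 0.   -0.1  -0.04] q7 0.42
turn 0.001 shift [ 0.01 -0.03  0.41] min rows 0.1
t 22.18 pos [ 0.6028 -0.1298  0.0511] yaw -4.72 tilt 1.39 w 0.0447 F [ 0.3  0.2 -2.5] T [ 0.04 -0.04  0.06] q7 0.42
turn 0.001 shift [ 0.02 -0.08  0.11] min rows 0.0
```

```bash
python3 -m creep '[[0,[0,-0.05,0.2],0],[0,[0,0,0.1],0]]' >/dev/null; python3 to.py 0.602 -0.1295 0.05 -4.8
python3 -m creep '[[0.75,[0,0,0],0],[0.75,[0,0,0],0],[0.75,[0,0,0],0],[0.75,[0,0,-2],0],[0.75,[0,0,-4],0],[0.75,[0,0,-4],0],[0.75,[0,0,-2],0],[0.75,[0,0,0],0]]' >/dev/null; python3 to.py 0.41 0.287 0.12 -11.4
```

```text
t 22.43 pos [ 0.6023 -0.1297  0.0485] yaw -4.71 tilt 1.38 w 0.0443 F [-2.6  1.7  3.6] T [ 0.14  0.48 -0.05] q7 0.42
turn 0.002 shift [ 0.02 -0.04 -0.14] min rows 0.0
t 23.43 pos [ 0.6073 -0.1313  0.1788] yaw -4.78 tilt 0.92 w 0.0638 F [-0.2  0.1 -0.9] T [-0.01  0.03  0.01] q7 0.34
turn 0.115 shift [ 37.12 -27.51   6.2 ] min rows 7.5
```

Run:
```python
from h import *
p,d=snap('top','t5.png',(100,140,400,320),2.6); P=cloud('top',np.ones(d.shape,bool),d)
for r in pinpoint('top','piston1'): print(round(r['p'],2),np.round(r['location'],4),pix('top',r['location']))
S=P[(np.hypot(P[:,0]-.42,P[:,1]-.295)<.09)&(P[:,2]>.012)&(P[:,2]<.07)]
print(len(S),cv2.minAreaRect(S[:,:2].astype(np.float32)*1000),np.percentile(S[:,2],[5,95]))
T=S[S[:,2]>.036];print(T.mean(0),cv2.fitLine(T[:,:2].astype(np.float32),cv2.DIST_HUBER,0,.01,.01).ravel())
```

```text
0.55 [0.4188 0.3001 0.0257] [152. 264.]
0.5 [0.6187 0.0612 0.048 ] [260. 173.]
592 ((418.1961669921875, 296.1847839355469), (61.337154388427734, 45.9301872253418), 77.32902526855469) [0.0245187  0.04749919]
[0.4180782  0.29299415 0.04288435] [0.21800251 0.9759482  0.4180782  0.29299414]
```

View pics/t5.png

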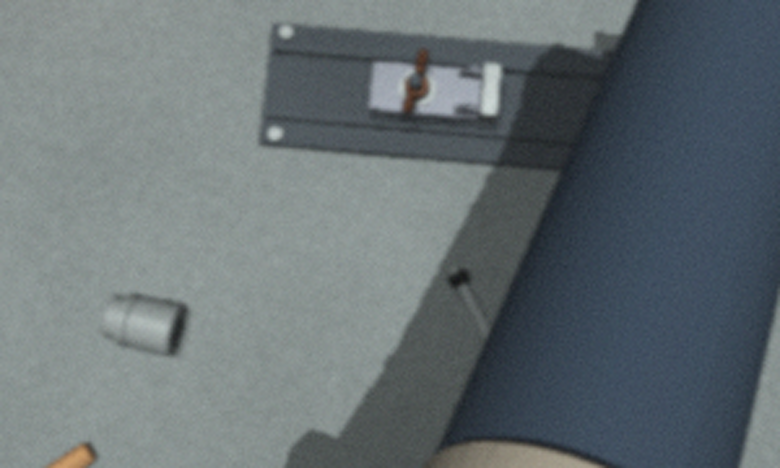

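```bash
python3 -m creep '[[0.75,[4.4,-3.2,0.4],0.06],[0.75,[4.4,-3.2,0.4],0.06],[0.75,[4.4,-3.2,0.4],0],[0.75,[4.4,-3.2,0.4],0],[0.75,[4.4,-3.2,0.4],0],[0.75,[4.4,-3.2,0.4],0],[0.75,[4.4,-3.2,0.4],0],[0.75,[0,0,0],0]]'>/dev/null; python3 to.py 0.4222 0.3156 0.09 -12
```

```text
t 24.52 pos [0.4303 0.2206 0.1425] yaw -11.99 tilt 2.02 w 0.0640 F [ 0.4 -0.9 -1.6] T [-0.04 -0.07  0.04] q7 -0.51
turn 0.000 shift [ 9.21 -2.6   5.19] min rows 1.7
```

```bash
python3 -m creep '[[0.75,[3,-0.8,1.5],0],[0.75,[3,-0.8,1.5],0],[0.75,[2.5,-0.8,1],0],[0.75,[0,0,0],0],[0.75,[0,0,0],0]]'>/dev/null; python3 to.py 0.4222 0.3156 0.02 -12; python3 -c "
from cell import *;from scipy.spatial.transform import Rotation as R
print(R.from_quat(get_state()['tcp_rot'],scalar_first=True).as_matrix().round(3))"
```

```text
t 25.15 pos [0.4235 0.3055 0.0983] yaw -12.33 tilt 2.26 w 0.0641 F [ 0.5  0.3 -0.9] T [ 0.05 -0.07 -0.07] q7 -0.61
turn -0.006 shift [ 1.13 -0.08  7.82] min rows 1.3
[[ 0.213  0.976 -0.037]
 [ 0.977 -0.213 -0.014]
 [-0.022 -0.033 -0.999]]
```

```bash
python3 -m creep '[[0.75,[1.1,-0.1,2],0],[0.75,[0,0,2.2],0],[0.75,[0,0,1.5],0],[0.75,[0,0,0],0]]'>/dev/null; python3 to.py 0.4222 0.3156 0.021 -12
```

```text
t 25.65 pos [0.4257 0.3119 0.0419] yaw -12.76 tilt 2.07 w 0.0640 F [ 0.5 -0.3 -0.1] T [ 0.08 -0.06 -0.06] q7 -0.57
turn -0.013 shift [ 0.33 -0.35  2.1 ] min rows 0.3
```

```bash
python3 -m creep '[[0.75,[0.35,-0.3,1],-0.013],[0.75,[0,0,0.8],0],[0.75,[0,0,0],0],[0,[0,0,0],0],[0,[0,0,0],0],[0,[0,0,0],0]]' 20 >/dev/null; python3 to.py 0.4222 0.3156 0.021 -12
python3 -m creep '[[0,[0,0,-0.6],0],[0,[0,0,-1],0],[0,[0,0,-1.2],0],[0,[0,0,-1.2],0],[0,[0,0,-1],0],[0,[0,0,-0.8],0],[0,[0,0,0],0],[0,[0,0,0],0]]' 20 >/dev/null; python3 to.py
python3 -c "
from h import *
snap('side','s6.png',(160,80,320,220),3.5)"
```

```text
t 26.40 pos [0.4235 0.3163 0.0246] yaw -12.00 tilt 1.94 w 0.0444 F [-0.1  0.6 -1.1] T [-0.04  0.02  0.02] q7 -0.55
turn 0.000 shift [-0.09 -0.1   0.36] min rows 0.1
t 27.40 pos [0.4254 0.3169 0.087 ] yaw -12.01 tilt 1.88 w 0.0446 F [-0.5  0.4 -3.5] T [0.07 0.02 0.01] q7 -0.61
```

View pics/s6.png

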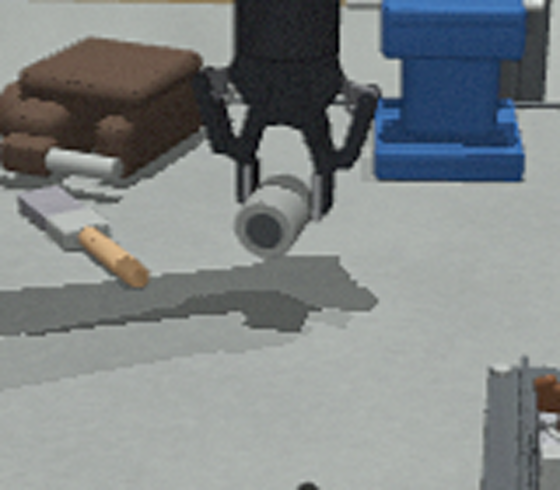

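The piston is held near its nose end and hangs about level, crop (270,215). I'll lower it and slacken the grip in small steps so the foot swings down.

```bash
cat > pz.py <<'E'
from h import *
s=get_state()['position']; p,d=snapshot('side'); P=cloud('side',np.ones(d.shape,bool),d)
m=(np.hypot(P[:,0]-s[0],P[:,1]-s[1])<.09)&(P[:,2]>.008)&(P[:,2]<s[2]+.03)
c=p.reshape(-1,3)[(d>0).ravel()].astype(int); S=P[m&(c.min(1)>85)&(np.ptp(c,axis=1)<25)]
dd=S-s; a=dd[:,:2]@np.array([.208,.978])
print('n',len(S),'z',np.percentile(S[:,2],[1,50,99]).round(3),'along axis',np.percentile(a,[1,50,99]).round(3))
E
python3 -m creep '[[0,[0,0,0.9],0],[0,[0,0,0.9],0],[0,[0,0,0.6],0],[0,[0,0,0],0]]' >/dev/null; python3 pz.py
python3 -m creep '[[0.51,[0,0,0],0],[0.51,[0,0,0],0],[0.51,[0,0,0],0]]' 20 >/dev/null; python3 to.py; python3 pz.py
python3 -m creep '[[0.517,[0,0,0],0],[0.517,[0,0,0],0],[0.517,[0,0,0],0]]' >/dev/null; python3 to.py; python3 pz.py
```

```text
n 360 z [0.037 0.071 0.086] along axis [-0.054 -0.04   0.003]
t 28.38 pos [0.4244 0.3162 0.0605] yaw -12.02 tilt 1.96 w 0.0443 F [ 0.4 -0.3 -3.5] T [ 0.09 -0.05  0.05] q7 -0.58
n 349 z [0.038 0.072 0.088] along axis [-0.055 -0.04   0.005]
t 28.80 pos [0.4245 0.3164 0.0608] yaw -12.01 tilt 1.94 w 0.0448 F [ 0.5 -0.3 -3.7] T [ 0.14 -0.08  0.05] q7 -0.58
n 352 z [0.039 0.073 0.087] along axis [-0.055 -0.041  0.005]
```

```bash
python3 -m creep '[[0.521,[0,0,0],0],[0.521,[0,0,0],0],[0.521,[0,0,0],0]]' >/dev/null; python3 to.py; python3 pz.py
python3 -m creep '[[0.524,[0,0,0],0],[0.524,[0,0,0],0],[0.524,[0,0,0],0]]' >/dev/null; python3 to.py; python3 pz.py
python3 -m creep '[[0.526,[0,0,0],0],[0.526,[0,0,0],0],[0.526,[0,0,0],0]]' >/dev/null; python3 to.py; python3 pz.py
```

```text
t 29.23 pos [0.4245 0.3164 0.0607] yaw -12.01 tilt 1.94 w 0.0445 F [ 0.5 -0.2 -3.2] T [ 0.07 -0.07 -0.01] q7 -0.58
n 353 z [0.039 0.073 0.087] along axis [-0.055 -0.04   0.005]
t 29.65 pos [0.4244 0.3163 0.0607] yaw -12.01 tilt 1.95 w 0.0448 F [-0.5 -0.1 -3. ] T [ 0.11 -0.05  0.01] q7 -0.58
n 358 z [0.037 0.073 0.088] along axis [-0.055 -0.038  0.004]
t 30.07 pos [0.4245 0.3163 0.0607] yaw -12.02 tilt 1.94 w 0.0451 F [ 0.   0.9 -2.7] T [ 0.11 -0.05  0.01] q7 -0.58
n 359 z [0.037 0.073 0.088] along axis [-0.055 -0.038  0.004]
```

```bash
python3 -m creep '[[0.528,[0,0,0],0],[0.528,[0,0,0],0],[0.528,[0,0,0],0]]' >/dev/null; python3 to.py; python3 pz.py
python3 -m creep '[[0.530,[0,0,0],0],[0.530,[0,0,0],0],[0.530,[0,0,0],0]]' >/dev/null; python3 to.py; python3 pz.py
python3 -m creep '[[0.532,[0,0,0],0],[0.532,[0,0,0],0],[0.532,[0,0,0],0]]' >/dev/null; python3 to.py; python3 pz.py
```

```text
t 30.50 pos [0.4245 0.3163 0.0607] yaw -12.02 tilt 1.94 w 0.0454 F [ 0.8  0.2 -2.8] T [ 0.13 -0.08 -0.03] q7 -0.58
n 440 z [0.021 0.061 0.087] along axis [-0.054 -0.029 -0.003]
t 30.93 pos [0.4245 0.3163 0.0607] yaw -12.02 tilt 1.94 w 0.0453 F [-0.6  0.7 -3.1] T [-0.   -0.08 -0.04] q7 -0.58
n 439 z [0.02  0.061 0.087] along axis [-0.054 -0.028 -0.003]
t 31.35 pos [0.4245 0.3163 0.0607] yaw -12.01 tilt 1.94 w 0.0456 F [-0.1  0.4 -2.8] T [ 0.04 -0.04  0.04] q7 -0.58
n 450 z [0.023 0.055 0.087] along axis [-0.045 -0.027 -0.003]
```

Pivoting has started. A little more.

```bash
python3 -m creep '[[0.533,[0,0,0],0],[0.533,[0,0,0],0],[0.533,[0,0,0],0]]' >/dev/null; python3 to.py; python3 pz.py
python3 -m creep '[[0.534,[0,0,0],0],[0.534,[0,0,0],0],[0.534,[0,0,0],0]]' >/dev/null; python3 to.py; python3 pz.py
python3 -c "
from h import *
snap('side','s7.png',(160,80,320,220),3.5)"
```

```text
t 31.77 pos [0.4244 0.3163 0.0607] yaw -12.02 tilt 1.95 w 0.0455 F [ 0.2  0.5 -3.1] T [ 0.05 -0.06  0.02] q7 -0.58
n 446 z [0.023 0.055 0.087] along axis [-0.045 -0.027 -0.003]
t 32.20 pos [0.4244 0.3163 0.0607] yaw -12.02 tilt 1.95 w 0.0457 F [ 0.7 -0.1 -3.1] T [ 0.04 -0.03 -0.02] q7 -0.58
n 458 z [0.022 0.054 0.086] along axis [-0.042 -0.026  0.007]
```

View pics/s7.png

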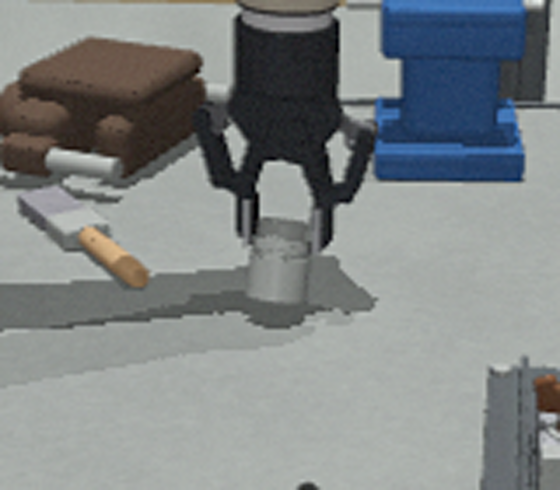

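It now hangs almost upright, crop (280,265), with its foot about 20 mm above the bench. I'll set it down softly so it squares itself, then grip it again.

```bash
python3 -m creep '[[0.53,[0,0,0.7],0],[0.53,[0,0,0.7],0],[0.53,[0,0,0],0]]' >/dev/null; python3 to.py; python3 pz.py
python3 -m creep '[[0.53,[0,0,0.3],0],[0.53,[0,0,0.3],0],[0.53,[0,0,0],0]]' >/dev/null; python3 to.py; python3 pz.py
```

```text
t 32.67 pos [0.4248 0.3162 0.047 ] yaw -12.04 tilt 1.89 w 0.0452 F [-0.2 -0.1 -1.9] T [-0.06  0.13 -0.03] q7 -0.57
n 470 z [0.012 0.045 0.072] along axis [-0.045 -0.029  0.004]
t 33.10 pos [0.4251 0.3167 0.0409] yaw -12.03 tilt 1.81 w 0.0453 F [-0.1 -0.5 -0.1] T [ 0.01 -0.03  0.02] q7 -0.56
n 450 z [0.009 0.043 0.067] along axis [-0.049 -0.039  0.01 ]
```

```bash
python3 -c "
from h import *
snap('side','s8.png',(160,80,320,220),3.5)"
```

```text
(no output)
```

View pics/s8.png

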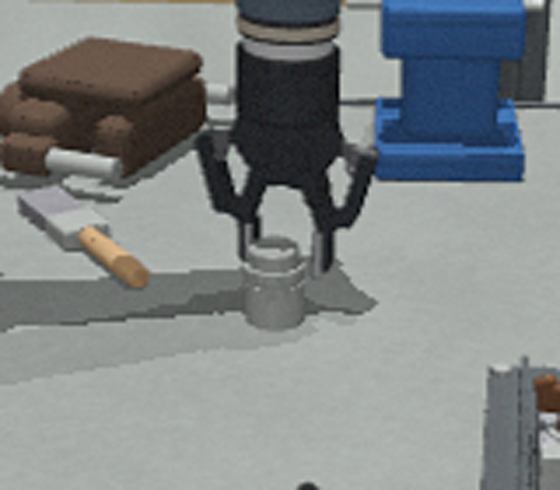

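It stands on the bench with only a slight lean, so I'll open gently, lift and re-measure.

```bash
python3 -m creep '[[0.55,[0,0,0],0],[0.6,[0,0,0],0],[0.75,[0,0,0],0],[0.75,[0,0,0],0],[0.75,[0,0,-2],0],[0.75,[0,0,-3],0],[0.75,[0,0,-1],0],[0.75,[0,0,0],0]]' >/dev/null; python3 to.py
python3 - <<'E'
from h import *
s=get_state()['position']; p,d=snap('side','s9.png',(160,80,320,220),3.5); P=cloud('side',np.ones(d.shape,bool),d)
for n in('side','top'):
  if n=='top': snapshot(n)
  for r in pinpoint(n,'piston1'): print(n,round(r['p'],2),np.round(r['location'],4),pix(n,r['location']))
S=P[(np.hypot(P[:,0]-.42,P[:,1]-.3)<.06)&(P[:,2]>.008)&(P[:,2]<.068)]
print(len(S),S[:,2].max())
T=S[S[:,2]>.056]; print(len(T),T.mean(0).round(4),cv2.minEnclosingCircle(T[:,:2].astype(np.float32)*1000))
E
```

```text
t 34.20 pos [0.4266 0.3171 0.1019] yaw -12.02 tilt 1.85 w 0.0642 F [-0.1  0.   0.2] T [ 0.04 -0.06 -0.03] q7 -0.62
side 0.88 [ 0.6056 -0.0981  0.0437] [327. 246.]
side 0.72 [0.4193 0.2909 0.032 ] [239. 161.]
side 0.65 [ 0.4338 -0.2055  0.0258] [229. 293.]
side 0.6 [ 0.3631 -0.0953  0.0295] [195. 250.]
top 0.9 [ 0.4415 -0.2084  0.0292] [382. 254.]
top 0.86 [ 0.3683 -0.0945  0.0322] [331. 287.]
top 0.79 [ 0.6044 -0.0948  0.0473] [330. 179.]
top 0.77 [0.4212 0.2926 0.0309] [155. 262.]
383 0.06272976699561011
86 [0.417  0.2907 0.0595] ((414.9805908203125, 291.8819885253906), 20.422725677490234)
```

View pics/s9.png

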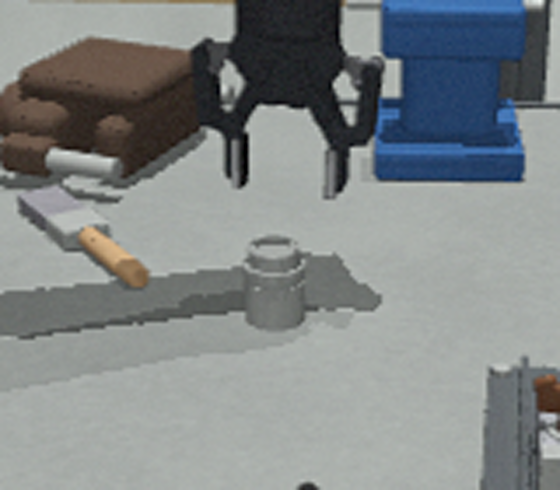

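The piston stands nose up at crop (275,285). Meanwhile the one already in the channel was knocked about 3 cm along it and now sits near (0.605,−0.096), still upright. I'll pick up this one and place it on the jaw side of the other.

```bash
python3 to.py 0.418 0.2915 0.034 -12
python3 -m creep '[[0.75,[-2.6,0.25,0],0],[0.75,[0,0,0],0]]' >/dev/null; python3 to.py 0.418 0.2915 0.034 -12
```

```text
t 34.40 pos [0.426  0.3166 0.1008] yaw -12.03 tilt 1.99 w 0.0640 F [-0.6  0.1 -0.2] T [ 0.05 -0.08 -0.04] q7 -0.62
turn -0.001 shift [-2.5  -0.06  6.73] min rows 1.1
t 34.65 pos [0.4222 0.2897 0.0996] yaw -12.01 tilt 2.13 w 0.0641 F [1.6 0.2 0.9] T [ 0.01 -0.01  0.02] q7 -0.58
turn -0.000 shift [ 0.22 -0.25  6.57] min rows 1.1
```

```bash
python3 -m creep '[[0.75,[0.2,-0.3,2],0],[0.75,[0,0,2],0],[0.75,[0,0,1.4],0],[0.75,[0,0,0],0]]' >/dev/null; python3 to.py 0.418 0.2915 0.034 -12
```

```text
t 35.15 pos [0.4178 0.2946 0.043 ] yaw -11.90 tilt 2.11 w 0.0639 F [-0.3 -0.  -0.4] T [-0.01  0.01  0.01] q7 -0.53
turn 0.002 shift [-0.28  0.11  0.9 ] min rows 0.2
```

```bash
python3 -m creep '[[0.75,[-0.3,0.1,0.6],0],[0.75,[0,0,0.2],0],[0,[0,0,0],0],[0,[0,0,0],0],[0,[0,0,0],0]]' 50 >/dev/null; python3 to.py 0.418 0.2915 0.034 -12
python3 -m creep '[[0,[0,0,-1.5],0],[0,[0,0,-4],0],[0,[0,0,-4],0],[0,[0,0,-2],0],[0,[0,0,0],0]]' >/dev/null; python3 to.py 0.606 -0.045 0.13 -4.8
```

```text
t 35.77 pos [0.4186 0.2918 0.036 ] yaw -11.91 tilt 2.01 w 0.0444 F [ 1.  -0.7 -3.4] T [ 0.02 -0.08  0.04] q7 -0.52
turn 0.002 shift [-0.04 -0.04  0.2 ] min rows 0.0
t 36.40 pos [0.4223 0.2925 0.1563] yaw -11.96 tilt 2.00 w 0.0446 F [-0.3 -0.2 -3.2] T [ 0.03 -0.02  0.03] q7 -0.64
turn -0.125 shift [-32.07  21.2    2.39] min rows 6.2
```

```bash
python3 -m creep '[[0,[-2,1.5,0],-0.06],[0,[-4,2.6,0],-0.06],[0,[-4.5,3,0.1],0],[0,[-4.5,3,0.1],0],[0,[-4.5,3,0.2],0],[0,[-4.5,3,0.2],0],[0,[-4.5,3,0.2],0],[0,[0,0,0],0]]' >/dev/null; python3 to.py 0.606 -0.045 0.13 -4.8
python3 - <<'E'
from h import *
p,d=snapshot('side'); P=cloud('side',np.ones(d.shape,bool),d)
for q in('piston1','jaw_face','fixed_face'):
  for r in pinpoint('side',q): print(q,round(r['p'],2),np.round(r['location'],4),pix('side',r['location']))
S=P[(abs(P[:,0]-.603)<.03)&(P[:,1]>-.15)&(P[:,1]<.03)&(P[:,2]>.068)&(P[:,2]<.076)]
print(len(S),S.mean(0).round(4),S.min(0).round(3),S.max(0).round(3))
E
```

```text
t 37.40 pos [ 0.5833 -0.0187  0.1385] yaw -4.55 tilt 2.65 w 0.0447 F [-0.5  0.1 -2.9] T [ 0.01 -0.06 -0.03] q7 0.17
turn 0.004 shift [-2.42  2.52  0.79] min rows 0.6
piston1 0.84 [ 0.587  -0.0185  0.132 ] [316. 183.]
piston1 0.75 [ 0.4342 -0.2071  0.0282] [229. 292.]
piston1 0.71 [ 0.6016 -0.0976  0.0435] [324. 246.]
piston1 0.56 [ 0.3654 -0.0938  0.0286] [197. 250.]
jaw_face 0.63 [ 0.6107 -0.0133  0.0426] [324. 221.]
jaw_face 0.22 [ 0.6113 -0.0035  0.0466] [324. 217.]
fixed_face 0.81 [ 0.5979 -0.1564  0.0189] [325. 277.]
198 [ 0.606  -0.0997  0.0725] [ 0.582 -0.116  0.068] [ 0.625 -0.08   0.076]
```

```bash
python3 to.py 0.6085 -0.0425 0.12 -4.8; python3 -m creep '[[0,[-1.1,1.2,0.5],0],[0,[-1.1,1.2,0.5],0],[0,[0,0,0],0],[0,[0,0,0],0]]' >/dev/null; python3 to.py 0.6092 -0.0425 0.05 -4.8;python3 -c "
from cell import *;from scipy.spatial.transform import Rotation as R
print(R.from_quat(get_state()['tcp_rot'],scalar_first=True).as_matrix().round(3))"
```

```text
t 37.60 pos [ 0.5818 -0.0109  0.1384] yaw -3.95 tilt 2.67 w 0.0445 F [ 0.7  0.5 -2.5] T [ 0.09 -0.09 -0.04] q7 0.17
turn 0.015 shift [-2.9   3.    1.75] min rows 0.7
t 38.10 pos [ 0.605  -0.0331  0.1264] yaw -3.66 tilt 2.70 w 0.0447 F [-0.4 -0.3 -2.9] T [ 0.04 -0.05  0.05] q7 0.22
turn 0.020 shift [-0.79  0.84  7.62] min rows 1.2
[[ 0.063  0.997 -0.046]
 [ 0.998 -0.064 -0.011]
 [-0.013 -0.045 -0.999]]
```

```bash
python3 -m creep '[[0,[-0.8,0.8,1.5],0.02],[0,[0,0,2],0],[0,[0,0,1.2],0],[0,[0,0,0],0]]' >/dev/null; python3 to.py 0.6092 -0.0425 0.05 -4.8
```

```text
t 38.60 pos [ 0.6095 -0.042   0.0747] yaw -4.85 tilt 2.84 w 0.0443 F [ 0.3 -0.8 -2.7] T [ 0.03 -0.09 -0.05] q7 0.25
turn -0.001 shift [-0.02  0.09  2.47] min rows 0.4
```

```bash
python3 -m creep '[[0,[0,0.1,1.2],0],[0,[0,0,0.7],0],[0,[0,0,0],0]]' >/dev/null; python3 to.py 0.6092 -0.0425 0.05 -4.8
python3 -m creep '[[0,[0,0,0.2],0],[0,[0,0,0.1],0]]' >/dev/null; python3 to.py 0.6092 -0.0425 0.05 -4.8
python3 -m creep '[[0,[0,0,0.15],0],[0,[0,0,0.1],0]]' >/dev/null; python3 to.py 0.6092 -0.0425 0.05 -4.8
```

```text
t 38.98 pos [ 0.6099 -0.0419  0.0546] yaw -4.82 tilt 2.80 w 0.0444 F [ 0.9  0.2 -3. ] T [-0.   -0.05 -0.  ] q7 0.26
turn -0.000 shift [-0.06 -0.04  0.47] min rows 0.1
t 39.23 pos [ 0.6103 -0.042   0.0521] yaw -4.82 tilt 2.72 w 0.0447 F [ 0.3 -0.3 -3.8] T [ 0.02 -0.09  0.03] q7 0.26
turn -0.000 shift [-0.06 -0.1   0.21] min rows 0.0
t 39.48 pos [ 0.6105 -0.042   0.0499] yaw -4.81 tilt 2.67 w 0.0445 F [ 0.4  0.3 -3.7] T [ 0.02 -0.    0.03] q7 0.27
turn -0.000 shift [-0.06 -0.12 -0.01] min rows 0.0
```

```bash
python3 -m creep '[[0,[0,-0.1,0.2],0],[0,[0,0,0.1],0]]' >/dev/null; python3 to.py 0.6092 -0.0425 0.05 -4.8
python3 -m creep '[[0.6,[0,0,0],0],[0.75,[0,0,0],0],[0.75,[0,0,0],0],[0.75,[0,0,-2],0],[0.75,[0,0,-4],0],[0.75,[0,0,-4],0],[0.75,[0,0,-1],0],[0.75,[0,0,0],0]]' >/dev/null; python3 to.py 0.613 -0.003 0.12 -4.8
python3 -c "
from h import *
snap('side','s10.png',(250,140,410,300),3.5)
for q in('piston1','jaw_grip'):
  for r in pinpoint('side',q): print(q,round(r['p'],2),np.round(r['location'],4),pix('side',r['location']))
"
```

```text
t 39.73 pos [ 0.6098 -0.0419  0.0481] yaw -4.81 tilt 2.61 w 0.0448 F [-2.9  1.7 10.3] T [ 0.15  0.79 -0.04] q7 0.27
turn -0.000 shift [-0.07 -0.06 -0.18] min rows 0.0
t 40.73 pos [ 0.6162 -0.0416  0.166 ] yaw -4.86 tilt 2.35 w 0.0640 F [-0.   0.3  0.5] T [ 0.04 -0.03  0.01] q7 0.19
turn -0.001 shift [ 3.88 -0.46  4.57] min rows 1.0
piston1 0.88 [ 0.6108 -0.0394  0.0421] [326. 229.]
piston1 0.82 [ 0.3625 -0.0944  0.0271] [195. 251.]
piston1 0.79 [ 0.4331 -0.2045  0.0267] [228. 292.]
piston1 0.6 [ 0.606  -0.0961  0.0463] [327. 244.]
jaw_grip 0.82 [ 0.6096 -0.0014  0.0463] [323. 216.]
```

View pics/s10.png

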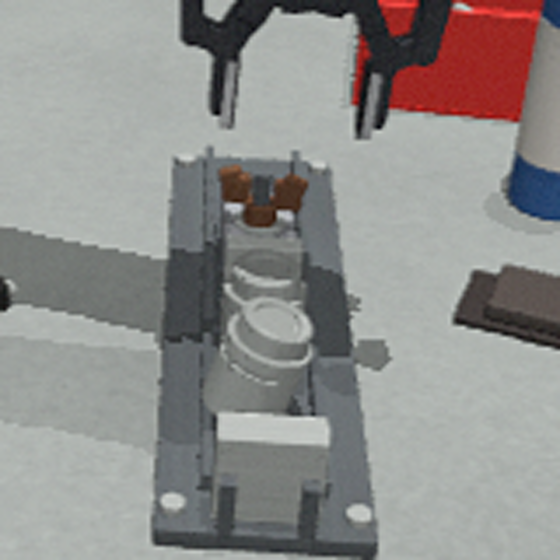

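The rear piston stands square, but the front one leans to the right: nose at crop (272,320), foot at the left near (235,390). It must be propped on the left fence since it was knocked. I'll measure the lean and reseat it.

Run:
```python
from h import *
for n in('side','top'):
  p,d=snapshot(n); P=cloud(n,np.ones(d.shape,bool),d)
  S=P[(abs(P[:,0]-.605)<.04)&(P[:,1]>-.13)&(P[:,1]<-.068)&(P[:,2]>.03)&(P[:,2]<.09)]
  print(n,len(S),S.min(0).round(3),S.max(0).round(3))
  for z0 in np.arange(.03,.09,.008):
    T=S[(S[:,2]>=z0)&(S[:,2]<z0+.008)]
    if len(T)>5: print(z0.round(3),len(T),'x',np.percentile(T[:,0],[3,97]).round(3),'y',np.percentile(T[:,1],[3,97]).round(3))
```

```text
side 755 [ 0.572 -0.12   0.03 ] [ 0.626 -0.076  0.081]
0.03 94 x [0.573 0.614] y [-0.118 -0.094]
0.038 91 x [0.575 0.618] y [-0.119 -0.094]
0.046 101 x [0.577 0.617] y [-0.118 -0.095]
0.054 107 x [0.58  0.624] y [-0.118 -0.094]
0.062 123 x [0.582 0.62 ] y [-0.117 -0.085]
0.07 202 x [0.589 0.622] y [-0.115 -0.08 ]
0.078 37 x [0.589 0.602] y [-0.11  -0.083]
top 222 [ 0.574 -0.117  0.03 ] [ 0.625 -0.09   0.082]
0.03 14 x [0.574 0.585] y [-0.112 -0.09 ]
0.038 12 x [0.577 0.586] y [-0.111 -0.09 ]
0.046 14 x [0.578 0.589] y [-0.113 -0.092]
0.054 21 x [0.581 0.61 ] y [-0.116 -0.091]
0.062 42 x [0.583 0.606] y [-0.116 -0.092]
0.07 91 x [0.589 0.623] y [-0.112 -0.093]
0.078 28 x [0.592 0.608] y [-0.11  -0.092]
```

```bash
python3 to.py 0.602 -0.098 0.13 -4.8; python3 -m creep '[[0.85,[-2.8,-0.5,1.5],0],[0.85,[-2.8,-0.5,1.5],0],[0.85,[0,0,0],0]]' >/dev/null; python3 to.py 0.602 -0.098 0.054 -4.8
```

```text
t 40.98 pos [ 0.6151 -0.0416  0.1636] yaw -4.87 tilt 2.59 w 0.0639 F [-0.5  0.1  0.1] T [ 0.03 -0.1   0.03] q7 0.19
turn -0.001 shift [-5.69 -0.69  3.47] min rows 1.1
t 41.35 pos [ 0.5976 -0.0971  0.1313] yaw -4.79 tilt 2.86 w 0.0726 F [-0.2 -0.8  0.5] T [ 0.07 -0.01  0.03] q7 0.31
turn 0.000 shift [0.06 0.82 7.7 ] min rows 1.2
```

```bash
python3 -m creep '[[0.85,[0,0.8,2],0],[0.85,[0,0,2],0],[0.85,[0,0,1.4],0],[0.85,[0,0,0],0]]' >/dev/null; python3 to.py 0.602 -0.098 0.054 -4.8
```

```text
t 41.85 pos [ 0.6052 -0.0933  0.0719] yaw -4.45 tilt 2.89 w 0.0723 F [0.1 0.2 0. ] T [ 0.05 -0.02 -0.02] q7 0.34
turn 0.006 shift [-0.48 -0.2   1.81] min rows 0.3
```

```bash
python3 -m creep '[[0.85,[-0.45,-0.2,1],0.006],[0.85,[0,0,0.7],0],[0.85,[0,0,0],0],[0.5,[0,0,0],0],[0.5,[0,0,0],0],[0.5,[0,0,0],0],[0.5,[0,0,0],0]]' 30 >/dev/null; python3 to.py 0.602 -0.098 0.054 -4.8
```

```text
t 42.73 pos [ 0.6032 -0.0978  0.0557] yaw -4.78 tilt 2.72 w 0.0471 F [ 0.3  0.3 -1.3] T [0.03 0.01 0.05] q7 0.36
turn 0.000 shift [-0.03 -0.11  0.17] min rows 0.0
```

```bash
python3 -m creep '[[0.3,[0,0,0],0],[0.3,[0,0,0],0],[0.3,[0,0,-0.6],0],[0.3,[0,0,-1],0],[0.3,[0,0,-1],0],[0.3,[0,0,0],0],[0.3,[0,0,0],0]]' 60 >/dev/null; python3 to.py 0.6048 -0.098 0.054 -4.8
python3 -c "
from h import *
snap('side','s11.png',(250,140,410,300),3.5)"
```

```text
t 43.60 pos [ 0.6043 -0.0973  0.0832] yaw -4.77 tilt 2.72 w 0.0452 F [-1.1 -0.5 -2.7] T [ 0.01 -0.12 -0.04] q7 0.34
turn 0.001 shift [-0.03  0.19  2.92] min rows 0.5
```

View pics/s11.png

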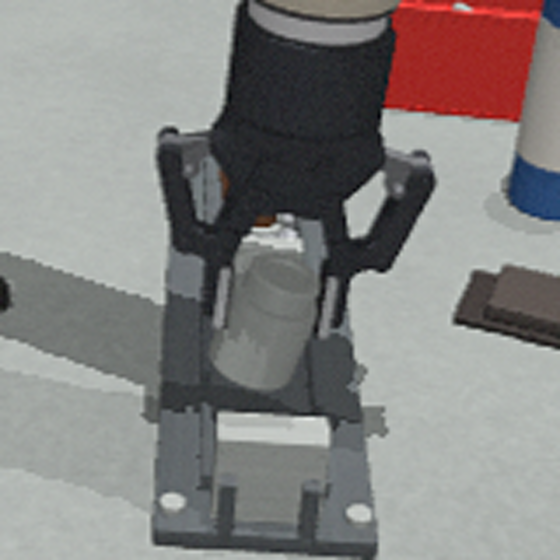

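Ten viewed so far is t5 onward; this one shows the piston gripped and lifted but still leaning a little (nose crop (285,265), foot (255,380)). Measuring the foot offset before lowering.

Run:
```python
from h import *
n='side'
p,d=snapshot(n); P=cloud(n,np.ones(d.shape,bool),d); c=p.reshape(-1,3)[(d>0).ravel()].astype(int)
m=(abs(P[:,0]-.603)<.04)&(P[:,1]>-.135)&(P[:,1]<-.07)&(P[:,2]>.03)&(P[:,2]<.12)&(c.min(1)>75)
S=P[m]; C=c[m]
for z0 in np.arange(.03,.12,.006):
    T=S[(S[:,2]>=z0)&(S[:,2]<z0+.006)]
    if len(T)>8:
        i=T[:,1]<np.percentile(T[:,1],25); print(z0.round(3),len(T),'x',np.percentile(T[:,0],[3,97]).round(3),'ymin',T[:,1].min().round(3),'front x',T[i,0].mean().round(4))
```

```text
0.042 19 x [0.592 0.616] ymin -0.117 front x 0.5971
0.048 53 x [0.575 0.614] ymin -0.118 front x 0.5962
0.054 78 x [0.574 0.615] ymin -0.118 front x 0.5957
0.06 71 x [0.576 0.618] ymin -0.118 front x 0.5987
0.066 63 x [0.578 0.618] ymin -0.119 front x 0.5998
0.072 90 x [0.578 0.631] ymin -0.118 front x 0.6005
0.078 87 x [0.575 0.63 ] ymin -0.117 front x 0.6046
0.084 110 x [0.574 0.63 ] ymin -0.119 front x 0.6031
0.09 120 x [0.577 0.63 ] ymin -0.117 front x 0.6026
0.096 162 x [0.576 0.631] ymin -0.115 front x 0.6085
0.102 128 x [0.577 0.631] ymin -0.115 front x 0.6107
0.108 12 x [0.57  0.638] ymin -0.108 front x 0.6343
```

```bash
python3 -m creep '[[0.3,[0,0.45,0],0],[0.3,[0,0.4,0],0],[0.3,[0,0,0.5],0],[0.3,[0,0,0],0]]' >/dev/null; python3 to.py 0.6135 -0.098 0.054 -4.8
python3 -m creep '[[0.3,[0,0,0.6],0],[0.3,[0,0,0.5],0],[0.3,[0,0,0],0]]' >/dev/null; python3 to.py 0.6135 -0.098 0.054 -4.8
```

```text
t 44.20 pos [ 0.6128 -0.0981  0.0764] yaw -4.77 tilt 2.81 w 0.0453 F [ 0.5 -0.4 -2.3] T [ 0.04 -0.1   0.  ] q7 0.34
turn 0.001 shift [0.04 0.18 2.23] min rows 0.4
t 44.58 pos [ 0.6118 -0.0982  0.0643] yaw -4.78 tilt 2.86 w 0.0452 F [-0.3  1.  -2. ] T [ 0.01 -0.08  0.02] q7 0.35
turn 0.000 shift [0.04 0.22 1.02] min rows 0.2
```

```bash
python3 -m creep '[[0.3,[0,0.15,0.3],0],[0.3,[0,0,0.25],0],[0.3,[0,0,0],0]]' >/dev/null; python3 to.py 0.6135 -0.098 0.054 -4.8
python3 -m creep '[[0.3,[0,0,0.2],0],[0.3,[0,0,0.2],0]]' >/dev/null; python3 to.py 0.6135 -0.098 0.054 -4.8
```

```text
t 44.95 pos [ 0.6132 -0.0984  0.0584] yaw -4.78 tilt 2.84 w 0.0453 F [ 0.7  0.8 -1.9] T [ 0.01 -0.03  0.02] q7 0.35
turn 0.000 shift [0.05 0.04 0.44] min rows 0.1
t 45.20 pos [ 0.6134 -0.0986  0.0554] yaw -4.77 tilt 2.81 w 0.0459 F [-4.1  1.2 11.5] T [0.24 0.85 0.03] q7 0.35
turn 0.001 shift [0.06 0.01 0.14] min rows 0.0
```

Contact comes at the height of the channel floor. Releasing slowly.

```bash
python3 -m creep '[[0.54,[0,0,0],0],[0.56,[0,0,0],0],[0.6,[0,0,0],0],[0.75,[0,-0.2,0],0],[0.85,[0,-0.3,0],0],[0.85,[0,0,0],0]]' >/dev/null; python3 to.py
python3 -m creep '[[0.85,[0,0,-2],0],[0.85,[0,0,-4],0],[0.85,[0,0,-4],0],[0.85,[0,0,-1],0],[0.85,[0,0,0],0]]' >/dev/null; python3 to.py
cat > rk.py <<'E'
from h import *
n='side'
p,d=snapshot(n); P=cloud(n,np.ones(d.shape,bool),d)
for nm,y0,y1 in(('A',-.155,-.07),('B',-.066,-.018)):
  S=P[(abs(P[:,0]-.605)<.04)&(P[:,1]>y0)&(P[:,1]<y1)&(P[:,2]>.034)&(P[:,2]<.09)]
  print(nm,'zmax',S[:,2].max().round(4))
  for z0 in (.036,.046,.056,.066,.07):
    T=S[(S[:,2]>=z0)&(S[:,2]<z0+.01)]
    if len(T)>8: print(z0,len(T),'x',np.percentile(T[:,0],[3,50,97]).round(3),'y',np.percentile(T[:,1],[3,97]).round(3))
E
python3 rk.py; python3 -c "
from h import *
snap('side','s12.png',(250,140,410,300),3.5)"
```

```text
t 45.95 pos [ 0.6085 -0.0984  0.0563] yaw -4.79 tilt 2.73 w 0.0727 F [ 0.4  0.4 -0.9] T [-0.04 -0.07  0.  ] q7 0.36
t 46.58 pos [ 0.615  -0.0981  0.174 ] yaw -4.82 tilt 2.50 w 0.0729 F [-1.1  0.6  0.5] T [ 0.02 -0.01 -0.02] q7 0.28
A zmax 0.0742
0.036 110 x [0.581 0.6   0.622] y [-0.119 -0.098]
0.046 108 x [0.582 0.6   0.623] y [-0.118 -0.1  ]
0.056 154 x [0.582 0.601 0.624] y [-0.117 -0.089]
0.066 242 x [0.586 0.603 0.619] y [-0.113 -0.08 ]
0.07 161 x [0.587 0.604 0.619] y [-0.113 -0.079]
B zmax 0.0744
0.036 14 x [0.585 0.587 0.589] y [-0.051 -0.041]
0.046 28 x [0.585 0.59  0.629] y [-0.057 -0.04 ]
0.056 113 x [0.587 0.604 0.629] y [-0.059 -0.032]
0.066 208 x [0.591 0.607 0.624] y [-0.058 -0.026]
0.07 149 x [0.591 0.608 0.625] y [-0.058 -0.025]
```

View pics/s12.png

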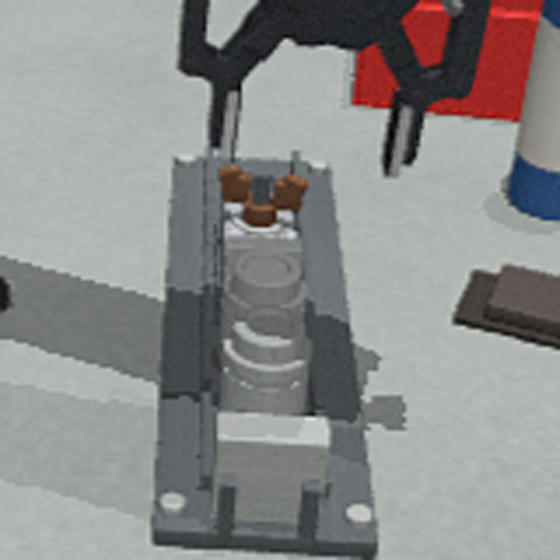

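Both pistons now stand upright in the channel, tops about 73 mm above the bench, at crop (265,265) and (265,345). That is 15 pictures viewed. Next I'll grip the jaw plate again.

```bash
python3 -m creep '[[0.85,[3,0,0.5],0],[0.85,[3,0,1],0],[0.85,[3,0.2,1.5],0],[0.85,[0,0,1],0],[0.85,[0,0,0],0]]' >/dev/null; python3 to.py 0.6127 -0.003 0.05 -4.8
```

```text
t 47.30 pos [ 0.6179 -0.0082  0.1238] yaw -5.02 tilt 3.34 w 0.0726 F [ 0.6 -1.1  0. ] T [-0.03 -0.06 -0.  ] q7 0.16
turn -0.004 shift [ 0.58 -0.14  7.39] min rows 1.2
```

```bash
python3 -m creep '[[0.85,[0.5,-0.1,1.5],0],[0.85,[0,0,2],0],[0.85,[0,0,1],0],[0.85,[0,0,0],0],[0.85,[0,0,0],0]]' >/dev/null; python3 to.py 0.6127 -0.003 0.05 -4.8
```

```text
t 47.92 pos [ 0.6144 -0.0074  0.0769] yaw -5.37 tilt 3.32 w 0.0724 F [ 0.2 -0.1  0.1] T [-0.01 -0.03  0.  ] q7 0.18
turn -0.010 shift [ 0.46 -0.06  2.69] min rows 0.4
```

```bash
python3 -c "
from cell import *;from scipy.spatial.transform import Rotation as R
print(R.from_quat(get_state()['tcp_rot'],scalar_first=True).as_matrix().round(3))"
```

```text
[[ 0.093  0.994 -0.057]
 [ 0.996 -0.093 -0.011]
 [-0.017 -0.055 -0.998]]
```

```bash
python3 -m creep '[[0.85,[0.45,-0.05,1],-0.01],[0.85,[0,0,0.9],0],[0.85,[0,0,0.3],0],[0.85,[0,0,0],0]]' >/dev/null; python3 to.py 0.6127 -0.003 0.05 -4.8
python3 -m creep '[[0.45,[0,0,0],0],[0.45,[0,0,0],0],[0.45,[0,0,0],0],[0.45,[0,0,0],0],[0.45,[0,0,0],0]]' 25 >/dev/null; python3 to.py 0.608 -0.0607 0.05 -4.8
```

```text
t 48.42 pos [ 0.6136 -0.0025  0.0542] yaw -4.73 tilt 3.22 w 0.0729 F [-0.8 -0.7  0.7] T [-0.03 -0.02  0.01] q7 0.20
turn 0.001 shift [-0.05 -0.06  0.42] min rows 0.1
t 49.05 pos [ 0.6128 -0.0025  0.0548] yaw -4.73 tilt 3.29 w 0.0438 F [-2.4  0.8  0.7] T [0.01 0.05 0.01] q7 0.20
turn 0.001 shift [-5.83  0.04  0.57] min rows 0.9
```

```bash
python3 -m creep '[[0.7,[0,0,0],0],[0.7,[0,0,0],0],[0.7,[0,0,0.5],0],[0.7,[0,0,0.4],0],[0.7,[0,0,0],0],[0.45,[0,0,0],0],[0.45,[0,0,0],0],[0.45,[0,0,0],0]]' 30 >/dev/null; python3 to.py 0.608 -0.0607 0.05 -4.8
python3 -m creep '[[0.45,[-0.2,0,0],0],[0.45,[-0.4,0,0],0],[0.45,[-0.5,0,0],0],[0.45,[-0.5,0,0],0],[0.45,[-0.5,0,0],0],[0.45,[-0.5,0,0],0]]'>/dev/null; python3 to.py 0.608 -0.0607 0.048 -4.8
```

```text
t 50.05 pos [ 0.6125 -0.0027  0.0454] yaw -4.74 tilt 3.26 w 0.0445 F [-0.9  0.1  0.7] T [ 0.01 -0.18 -0.07] q7 0.21
turn 0.001 shift [-5.82  0.01 -0.37] min rows 0.9
t 50.80 pos [ 0.6112 -0.0186  0.045 ] yaw -4.62 tilt 3.20 w 0.0443 F [-1.5  8.1  1.1] T [ 1.3  -0.36 -0.55] q7 0.25
turn 0.003 shift [-4.22  0.02 -0.3 ] min rows 0.7
```

```bash
python3 -m creep '[[0.45,[-0.4,0,0],0],[0.45,[-0.4,0,0],0],[0.45,[-0.4,0,0],0],[0.45,[-0.4,0,0],0],[0.45,[-0.4,0,0],0]]'>/dev/null; python3 to.py 0.608 -0.0607 0.048 -4.8
python3 -m creep '[[0.45,[-0.4,0,0],0],[0.45,[-0.4,0,0],0],[0.45,[-0.4,0,0],0],[0.45,[-0.4,0,0],0]]'>/dev/null; python3 to.py 0.608 -0.0607 0.048 -4.8; python3 rk.py
```

```text
t 51.42 pos [ 0.6108 -0.0229  0.0447] yaw -4.78 tilt 3.55 w 0.0445 F [-1.4  9.6  2. ] T [ 1.52 -0.4  -0.99] q7 0.27
turn 0.000 shift [-3.78  0.02 -0.42] min rows 0.6
t 51.92 pos [ 0.6106 -0.0251  0.0444] yaw -4.97 tilt 4.19 w 0.0444 F [-2.8  8.6  2.6] T [ 1.31 -0.41 -0.59] q7 0.29
turn -0.003 shift [-3.55  0.02 -0.51] min rows 0.6
A zmax 0.0745
0.036 113 x [0.58  0.599 0.623] y [-0.123 -0.104]
0.046 116 x [0.581 0.599 0.622] y [-0.124 -0.102]
0.056 162 x [0.582 0.601 0.624] y [-0.123 -0.086]
0.066 274 x [0.586 0.603 0.618] y [-0.118 -0.071]
0.07 179 x [0.586 0.602 0.619] y [-0.118 -0.071]
B zmax 0.09
0.036 44 x [0.576 0.585 0.643] y [-0.062 -0.028]
0.046 75 x [0.574 0.586 0.643] y [-0.064 -0.026]
0.056 165 x [0.577 0.604 0.642] y [-0.065 -0.019]
0.066 212 x [0.577 0.607 0.639] y [-0.065 -0.028]
0.07 172 x [0.575 0.607 0.643] y [-0.065 -0.029]
```

```bash
cat > tm.py <<'E'
from cell import *;from scipy.spatial.transform import Rotation as R
print('tool z',R.from_quat(get_state()['tcp_rot'],scalar_first=True).as_matrix()[:,2].round(3))
E
python3 tm.py; python3 -m creep '[[0.45,[-0.7,0,0],0],[0.45,[-0.7,0,0],0],[0.45,[-0.7,0,0],0]]'>/dev/null; python3 to.py 0.608 -0.0607 0.048 -4.8; python3 tm.py
```

```text
tool z [-0.055  0.048 -0.997]
t 52.35 pos [ 0.6098 -0.0352  0.0443] yaw -4.94 tilt 4.84 w 0.0442 F [-3.1  9.   4. ] T [ 1.46 -0.42 -0.57] q7 0.32
turn -0.003 shift [-2.53  0.01 -0.52] min rows 0.4
tool z [-0.055  0.064 -0.996]
```

```bash
python3 -m creep '[[0.45,[-0.75,0,0],0],[0.45,[-0.75,0,0],0],[0.45,[-0.75,0,0],0],[0.45,[-0.75,0,0],0]]'>/dev/null; python3 to.py 0.608 -0.0607 0.048 -4.8; python3 tm.py
python3 - <<'E'
from h import *
for n in('side','top'):
  snapshot(n)
  for q in('jaw_grip','jaw_face','piston1'):
    for r in pinpoint(n,q): print(n,q,round(r['p'],2),np.round(r['location'],4))
E
```

```text
t 52.85 pos [ 0.6083 -0.0518  0.0442] yaw -4.75 tilt 5.77 w 0.0446 F [-2.5 10.2  5.3] T [ 1.55 -0.38 -0.64] q7 0.36
turn 0.001 shift [-0.85  0.02 -0.45] min rows 0.2
tool z [-0.055  0.084 -0.995]
side jaw_grip 0.48 [ 0.6091 -0.0541  0.0467]
side jaw_face 0.61 [ 0.607  -0.0581  0.0425]
side jaw_face 0.56 [ 0.6089 -0.0514  0.046 ]
side jaw_face 0.35 [0.6153 0.0075 0.0672]
side piston1 0.9 [ 0.4322 -0.2048  0.0295]
side piston1 0.71 [ 0.362  -0.0968  0.0295]
side piston1 0.62 [ 0.6096 -0.0806  0.043 ]
top piston1 0.76 [ 0.4439 -0.2078  0.0298]
top piston1 0.72 [ 0.3666 -0.0945  0.034 ]
top piston1 0.65 [ 0.6041 -0.1269  0.0412]
```

```bash
python3 -m creep '[[0.45,[-0.6,0,0],0]]'>/dev/null; python3 to.py
python3 -m creep '[[0.45,[-0.55,0,0],0]]'>/dev/null; python3 to.py
python3 -m creep '[[0.45,[-0.5,0,0],0]]'>/dev/null; python3 to.py
python3 -m creep '[[0.45,[-0.5,0,0],0]]'>/dev/null; python3 to.py
```

```text
t 53.38 pos [ 0.608  -0.0554  0.0442] yaw -4.72 tilt 5.94 w 0.0438 F [-2.5  8.7  4.8] T [ 1.55 -0.39 -0.2 ] q7 0.37
t 53.50 pos [ 0.6077 -0.0583  0.0442] yaw -4.65 tilt 6.13 w 0.0445 F [-2.9  8.7  3.4] T [ 1.27 -0.39 -0.44] q7 0.38
t 53.62 pos [ 0.6076 -0.0604  0.0442] yaw -4.62 tilt 6.35 w 0.0445 F [-1.9  9.7  4. ] T [ 1.38 -0.42 -0.57] q7 0.39
t 53.75 pos [ 0.6074 -0.0622  0.0442] yaw -4.59 tilt 6.61 w 0.0443 F [-3.6 10.4  4.4] T [ 1.51 -0.4  -0.45] q7 0.39
```

```bash
python3 -m creep '[[0.45,[-0.5,0,0],0]]'>/dev/null; python3 to.py
python3 -m creep '[[0.45,[-0.5,0,0],0]]'>/dev/null; python3 to.py
python3 -m creep '[[0.45,[-0.5,0,0],0]]'>/dev/null; python3 to.py
python3 - <<'E'
from h import *
for n in('side','top'):
  p,d=snapshot(n); P=cloud(n,np.ones(d.shape,bool),d)
  S=P[(abs(P[:,0]-.604)<.012)&(P[:,1]>-.2)&(P[:,1]<-.03)&(P[:,2]>.03)&(P[:,2]<.085)]
  i=np.argsort(S[:,1]); y=S[i,1]; z=S[i,2]
  for y0 in np.arange(-.18,-.04,.005):
    m=(y>=y0)&(y<y0+.005)
    if m.sum()>2: print(n,y0.round(3),m.sum(),np.median(z[m]).round(4),z[m].max().round(3))
E
```

```text
t 53.88 pos [ 0.6074 -0.0627  0.0443] yaw -4.48 tilt 6.96 w 0.0448 F [-2.4 13.8  4.9] T [ 2.27 -0.55 -0.41] q7 0.40
t 54.00 pos [ 0.6074 -0.0626  0.0443] yaw -4.36 tilt 7.35 w 0.0440 F [-3.  14.1  5. ] T [ 2.17 -0.65 -0.51] q7 0.41
t 54.12 pos [ 0.6074 -0.0628  0.0443] yaw -4.23 tilt 7.72 w 0.0442 F [-3.1 12.3  4.2] T [ 1.97 -0.57 -0.37] q7 0.42
side -0.18 42 0.0642 0.066
side -0.175 24 0.0639 0.066
side -0.17 27 0.0646 0.066
side -0.165 19 0.0646 0.066
side -0.16 27 0.0662 0.074
side -0.155 70 0.0677 0.074
side -0.15 20 0.072 0.074
side -0.145 22 0.0704 0.073
side -0.14 24 0.0704 0.073
side -0.135 25 0.07 0.073
side -0.13 30 0.0703 0.073
side -0.125 22 0.0721 0.074
side -0.12 3 0.0719 0.072
side -0.115 3 0.0696 0.072
side -0.11 55 0.0689 0.074
side -0.105 22 0.0716 0.073
side -0.1 10 0.0703 0.073
side -0.095 24 0.0699 0.071
side -0.09 18 0.0701 0.071
side -0.085 31 0.0702 0.074
side -0.08 20 0.072 0.073
side -0.075 4 0.0719 0.072
side -0.065 3 0.0637 0.064
side -0.06 15 0.0631 0.065
side -0.055 4 0.0629 0.063
top -0.18 22 0.0645 0.068
top -0.175 10 0.0643 0.068
```

The jaw stops dead at y = −0.0627 and the force steps up to about 14 N. The gap works out at about 92 mm, i.e. two pistons, so the row is closed. I'll relax the push, release and go to the wing screw.

```bash
python3 -m creep '[[0.45,[0,0,0],0],[0.45,[0,0,0],0],[0.45,[0,0,0],0]]'>/dev/null; python3 to.py
python3 -m creep '[[0.6,[0,0,0],0],[0.8,[0,0,0],0],[0.8,[0,0,0],0],[0.8,[-0.2,0,-2],0],[0.8,[-0.3,0,-3],0],[0.8,[-0.3,0,-3],0],[0.8,[0,0,0],0]]'>/dev/null; python3 to.py 0.613 0.0 0.13 73.5; python3 tm.py
python3 - <<'E'
from h import *
for n in('side','top'):
  snapshot(n)
  for q in('jaw_grip','jaw_face','wing_grip','wing_hub'):
    for r in pinpoint(n,q): print(n,q,round(r['p'],2),np.round(r['location'],4))
E
```

```text
t 54.60 pos [ 0.6074 -0.0626  0.0445] yaw -4.28 tilt 7.72 w 0.0441 F [-1.8  3.7  0.9] T [ 0.32 -0.57 -0.36] q7 0.42
t 55.48 pos [ 0.6118 -0.0876  0.1288] yaw -4.48 tilt 7.29 w 0.0683 F [ 0.3  0.6 -0.6] T [-0.17 -0.06 -0.02] q7 0.38
turn -1.361 shift [2.37 8.39 0.88] min rows 7.3
tool z [-0.053  0.115 -0.992]
side jaw_grip 0.96 [ 0.606  -0.0625  0.0462]
side jaw_face 0.65 [ 0.606  -0.0721  0.0404]
side wing_grip 0.85 [ 6.116e-01 -3.000e-04  6.830e-02]
side wing_hub 0.52 [0.6158 0.0039 0.0472]
top jaw_grip 0.89 [ 0.6061 -0.0613  0.0487]
top jaw_face 0.71 [ 0.6069 -0.065   0.0389]
top wing_grip 0.63 [0.6162 0.0046 0.0639]
top wing_hub 0.48 [6.115e-01 5.000e-04 4.970e-02]
```

```bash
python3 -m creep '[[0.5,[0,0,0],-0.17],[0.5,[0,0,0],-0.17],[0.5,[0,0,0],-0.17],[0.5,[0,0,0],-0.17],[0.5,[0,0,0],-0.17],[0.5,[0,0,0],-0.17],[0.5,[0,0,0],-0.17],[0.5,[0,0,0],-0.13]]'>/dev/null; python3 to.py 0.613 0.001 0.13 73.5
python3 -m creep '[[0.5,[0.8,2.7,0],0],[0.5,[0.8,2.7,0],0],[0.5,[0.7,2.7,0],0],[0.5,[0,0,0],0]]'>/dev/null; python3 to.py 0.613 0.001 0.10 73.5; python3 tm.py
```

```text
t 56.98 pos [ 0.6085 -0.0853  0.1219] yaw 73.30 tilt 7.64 w 0.0424 F [ 0.5  0.7 -0.2] T [-0.16 -0.03  0.01] q7 1.56
turn -0.003 shift [2.01 8.45 0.17] min rows 1.4
t 57.48 pos [ 0.6093 -0.0009  0.1307] yaw 73.19 tilt 7.67 w 0.0429 F [-0.2 -1.3  0.3] T [-0.14 -0.03 -0.07] q7 1.42
turn -0.005 shift [-0.6   0.01  3.04] min rows 0.5
tool z [-0.067  0.116 -0.991]
```

```bash
python3 to.py 0.6135 0.001 0.07 73.5;python3 -m creep '[[0.5,[-0.4,-0.4,1.5],0],[0.5,[-0.3,-0.3,1.5],0],[0.5,[0,0,0],0]]'>/dev/null; python3 to.py 0.6135 0.001 0.07 73.5
```

```text
t 57.48 pos [ 0.6093 -0.0009  0.1307] yaw 73.19 tilt 7.67 w 0.0429 F [-0.2 -1.3  0.3] T [-0.14 -0.03 -0.07] q7 1.42
turn -0.005 shift [-0.93 -0.26  6.01] min rows 1.0
t 57.85 pos [ 0.6112 -0.0104  0.096 ] yaw 72.95 tilt 7.62 w 0.0427 F [ 0.2  0.4 -0.7] T [-0.14 -0.11 -0.01] q7 1.44
turn -0.010 shift [-0.16  0.92  2.69] min rows 0.5
```

```bash
python3 -m creep '[[0.5,[-0.1,0.9,0.4],-0.01],[0.5,[0,0,0.7],0],[0.5,[0,0,0],0],[0.5,[0,0,0],0]]'>/dev/null; python3 to.py 0.613 0.001 0.07 73.5
```

```text
t 58.35 pos [ 0.6145 -0.001   0.085 ] yaw 73.49 tilt 7.61 w 0.0428 F [-0.2 -0.3  0.6] T [-0.13 -0.11 -0.04] q7 1.44
turn -0.000 shift [0.05 0.01 1.52] min rows 0.2
```

```bash
python3 -m creep '[[0.5,[0,0.05,0.8],0],[0.5,[0,0.05,0.5],0],[0.5,[0,0,0],0]]'>/dev/null; python3 to.py 0.613 0.001 0.07 73.5
python3 -c "
from h import *
snap('side','s13.png',(250,140,410,300),3.5)"
```

```text
t 58.73 pos [0.6139 0.0016 0.0717] yaw 73.50 tilt 7.59 w 0.0429 F [ 0.1 -1.   0.9] T [-0.12 -0.07  0.01] q7 1.44
turn -0.000 shift [ 0.05 -0.1   0.17] min rows 0.0
```

View pics/s13.png

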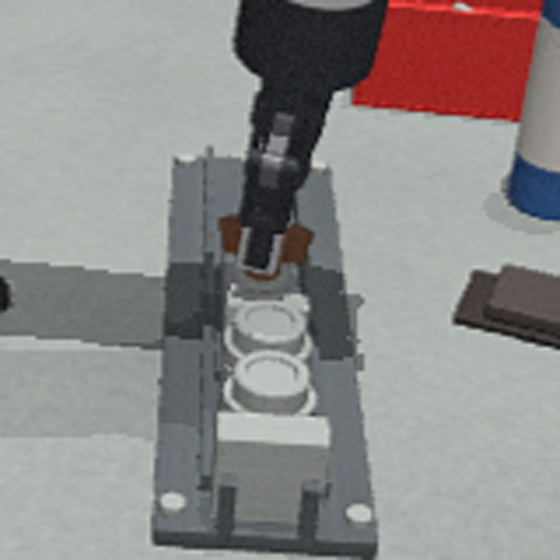

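The last picture shows both pistons upright and closed up between the jaws, noses at crop (270,320) and (270,370). The fingers straddle the brown wing at (265,240). Gripping and turning clockwise.

```bash
python3 -m creep '[[0.2,[0,-0.05,0],0],[0.2,[0,0,0],0],[0,[0,0,0],0],[0,[0,0,0],0],[0,[0,0,0],0]]' 60 >/dev/null; python3 to.py
python3 -m creep '[[0,[0,0,0],0.1],[0,[0,0,0],0.12],[0,[0,0,0],0.12],[0,[0,0,0],0.12]]' >/dev/null; python3 to.py
python3 -m creep '[[0,[0,0,0],0.12],[0,[0,0,0],0.12],[0,[0,0,0],0.12],[0,[0,0,0],0.12]]' >/dev/null; python3 to.py; python3 tm.py
```

```text
t 59.40 pos [ 6.14e-01 -1.00e-04  7.23e-02] yaw 73.48 tilt 7.49 w 0.0076 F [-0.  -0.   0.1] T [-0.63  0.1  -0.05] q7 1.44
t 59.90 pos [ 0.614  -0.      0.0724] yaw 46.61 tilt 7.46 w 0.0075 F [-1.6 -0.7  0.6] T [-0.53 -0.14  0.15] q7 1.05
t 60.40 pos [6.139e-01 2.000e-04 7.250e-02] yaw 18.62 tilt 7.39 w 0.0076 F [-2.4 -0.   1.1] T [-0.33 -0.25  0.23] q7 0.64
tool z [-0.066  0.111 -0.992]
```

```bash
python3 -m creep '[[0,[0,0,0],0.12],[0,[0,0,0],0.12],[0,[0,0,0],0.12],[0,[0,0,0],0.12]]' >/dev/null; python3 to.py
python3 -m creep '[[0,[0,0,0],0.1],[0,[0,0,0],0.08]]' >/dev/null; python3 to.py
python3 -m creep '[[0,[0,0,0],0.07],[0,[0,0,0],0.07]]' >/dev/null; python3 to.py
python3 -m creep '[[0,[0,0,0],0.07],[0,[0,0,0],0.07]]' >/dev/null; python3 to.py
```

```text
t 60.90 pos [6.138e-01 3.000e-04 7.250e-02] yaw -9.49 tilt 7.30 w 0.0075 F [-3.7 -1.1  1. ] T [-0.31 -0.59  0.25] q7 0.22
t 61.15 pos [6.138e-01 3.000e-04 7.260e-02] yaw -20.06 tilt 7.22 w 0.0078 F [-3.8 -1.2  0.7] T [-0.27 -0.65  0.2 ] q7 0.07
t 61.40 pos [0.6136 0.0008 0.073 ] yaw -27.95 tilt 7.21 w 0.0075 F [-1.  -0.5 -0.9] T [-0.15 -0.6   1.6 ] q7 -0.05
t 61.65 pos [0.6137 0.0014 0.0732] yaw -34.96 tilt 6.98 w 0.0076 F [-2.1 -2.1  0.5] T [-0.27 -0.62  3.22] q7 -0.15
```

Firm stop felt, torque up to 3.2 N m. Releasing and checking.

```bash
python3 -m creep '[[0.5,[0,0,0],0],[0.5,[0,0,0],0],[0.5,[0,0,0],0],[0.5,[0,0,-2],0],[0.5,[0,0,-4],0],[0.5,[0,0,-5],0],[0.5,[0,0,-5],0],[0.5,[0,0,0],0]]' >/dev/null; python3 to.py
python3 -m creep '[[0.8,[5,-2,-1],0],[0.8,[5,-2,-1],0],[0.8,[5,-2,-1],0],[0.8,[5,-2,0],0],[0.8,[5,-2,0],0],[0.8,[0,0,0],0]]' >/dev/null; python3 to.py
cat > fin.py <<'E'
from h import *
for n in('side','top'):
  p,d=snapshot(n); P=cloud(n,np.ones(d.shape,bool),d); c=p.reshape(-1,3)[(d>0).ravel()].astype(int)
  for q in('jaw_face','piston1','wing_grip','guide_bolt'):
    for r in pinpoint(n,q): print(n,q,round(r['p'],2),np.round(r['location'],4))
  W=(abs(P[:,0]-.613)<.032)&(abs(P[:,1])<.032)&(P[:,2]>.055)&(P[:,2]<.08)&(c[:,0]-c[:,2]>25)
  T=P[W]; print('wing',len(T)); 
  if len(T)>8:
    v=cv2.fitLine(T[:,:2].astype(np.float32),cv2.DIST_HUBER,0,.01,.01).ravel(); a=np.degrees(np.arctan2(v[1],v[0]))%180
    print('wing dir deg',a.round(1),'angle rad',np.radians((a-85.2+90)%180-90).round(2)+.3,v[2:].round(4))
E
python3 fin.py
```

```text
t 62.65 pos [ 0.6254 -0.0171  0.2428] yaw -35.22 tilt 6.93 w 0.0425 F [ 0.3 -0.3  0.9] T [-0.09 -0.07  0.04] q7 -0.27
t 63.40 pos [0.6927 0.245  0.3018] yaw -35.63 tilt 7.01 w 0.0680 F [-0.5  0.6 -0.8] T [-0.2   0.01  0.06] q7 -0.68
side jaw_face 0.74 [ 0.6051 -0.0709  0.0392]
side jaw_face 0.42 [0.6144 0.0016 0.0465]
side piston1 0.96 [ 0.4337 -0.2028  0.0285]
side piston1 0.94 [ 0.6075 -0.0937  0.0425]
side piston1 0.88 [ 0.3636 -0.094   0.0294]
side piston1 0.73 [ 0.5981 -0.1388  0.0415]
side wing_grip 0.76 [0.6105 0.0009 0.0668]
side guide_bolt 0.61 [0.4303 0.0124 0.0041]
wing 85
wing dir deg 66.8 angle rad -0.01999998 [ 0.6106 -0.0055]
top jaw_face 0.85 [ 0.611  -0.0637  0.042 ]
top jaw_face 0.57 [ 0.6068 -0.0571  0.0504]
top jaw_face 0.37 [ 0.5981 -0.1595  0.0176]
top piston1 0.86 [ 0.6039 -0.0868  0.0423]
top piston1 0.84 [ 0.6062 -0.1363  0.0424]
top piston1 0.76 [ 0.4408 -0.2059  0.0301]
top wing_grip 0.74 [0.6201 0.0038 0.0644]
top wing_grip 0.53 [ 0.6077 -0.1365  0.0438]
top guide_bolt 0.57 [0.4261 0.0087 0.0045]
wing 40
wing dir deg 67.0 angle rad -0.01999998 [ 6.104e-01 -5.000e-04]
```

```bash
python3 rk.py; python3 -c "
from cell import *
print(hand_in())"
```

```text
A zmax 0.0742
0.036 9 x [0.581 0.582 0.583] y [-0.101 -0.091]
0.046 26 x [0.577 0.584 0.625] y [-0.147 -0.09 ]
0.056 195 x [0.579 0.592 0.625] y [-0.155 -0.087]
0.066 498 x [0.584 0.601 0.618] y [-0.154 -0.078]
0.07 338 x [0.584 0.601 0.618] y [-0.153 -0.077]
B zmax 0.075
0.056 119 x [0.585 0.604 0.627] y [-0.065 -0.019]
0.066 21 x [0.598 0.603 0.607] y [-0.058 -0.018]
0.07 11 x [0.599 0.603 0.607] y [-0.022 -0.018]
the job is handed in; nothing more can be done
None
```

The job is handed in. Two bright steel pistons were on the bench, and both now stand nose up in the rack, closed up and locked. The hand-in reports no verdict.

**What I did**
- I rocked the wing screw from stop to stop until it broke free on an anticlockwise swing. I then backed it off to about 1.65 rad and opened the jaw to about 0.15 m.
- I placed the standing piston. I righted the fallen one by letting it swing foot-down in a slackened grip, and placed that too.
- The first piston was later found moved about 3 cm along the channel and leaning about 15° with its foot on a fence. I reseated it.
- I slid the jaw up until it stopped, peaking at about 14 N, and turned the screw back to its firm stop at about 3.2 N m.

**Last checks**
- **Pistons:** both tops are at about 74 mm, which is right for standing on the channel floor. They are about 45 mm apart.
- **Jaw:** the gap worked out at about 92 mm, matching two pistons side by side.
- **Wing screw:** measured at about −0.02 rad in both cameras, so fully tight within error.
- **Everything else:** the guide bolt and the brown look-alikes still read at their starting places. The very last pictures found both brown ones from the side but only one from the top.

**Disagreements and doubts**
- The networks' jaw-face readings scattered by about 7 mm in the last pictures.
- The tool had pitched by up to about 7° by the end of the jaw slide. I could not measure the jaw's own tilt; the force and torque readings suggested hardly any moment went into it.

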